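# Seat the controller board in its card frame

### The arm

A 7-joint arm with a two-finger parallel gripper is mounted at the origin on a cart in front of the work surface, level with it; the furniture and walls round the work are solid. World frame = base frame: x ahead of the robot, y to its left, z up, the work surface at z = 0. Lengths are in m, angles in rad, forces in N, time in s.
With the tool pointing down it reaches from about 0.4 to 0.85 m from the base axis. Payload 4.5 kg.
Tool frame: the origin (TCP) lies midway between the tips of the shut fingers; the grasp point (between the pads) lies 19 mm behind it; z points along the fingers, y is the direction in which the jaws open and shut (so a half turn about z gives the same grasp; the last joint's range is limited). The gripper opens to 85 mm and grips with 20 to 120 N. Pads are 22 mm wide; open, the fingers measure 114 mm over their backs; the gripper's body (76 mm by 85 mm) begins 54 mm behind the grasp point. The pads swing forward as they close: fully open they stand 13 mm farther back than shut.
Start: joints at [-1.238, 0.689, -0.195, 1.565, 0.157, 0.902, -0.215], TCP at [0.184, 0.597, 0.231] pointing down, gripper open.
Joint ranges: [-3.01, 3.01], [-0.46, 2.08], [-1.47, 1.51], [0.13, 2.56], [-1, 4.14], [0.04, 2.09], [-2.66, 2.66]. Speed limits (rad/s): [2.57, 2.57, 3.14, 3.14, 3.14, 3.14, 3.14].

### API

Orientations are given as a unit quaternion [w, x, y, z].
In Python, from cell import status, optics, ctrl gives the robot as it stands.
- The arm moves only by the tool step_arm, never from a script. Its argument "motion" is a list of rows, each a list of 5 numbers: the shift along the tool's x, y, z in cm, then the turn about the tool's z in rad, then the opening, from -1 (shut) to 1 (fully open), so that 0 is half open. A call has 1 to 20 rows; each row is the pose to reach, as a shift and turn from the pose commanded when the call began, along the tool's axes at that moment; what a row does not reach only later rows make up. A row lasts 1/12 s, in which the tool goes at most 41.7 mm and 7.16 degrees, less where a joint would pass 70% of its speed; a pose out of reach is approached as far as the arm can. A call with a gripper value outside its range is refused whole. The fingers move at their own pace and stop on an object; "grip_force" is the grip in N (left out, the last holds). Time passes only in rows, so rows that repeat a pose let the fingers close. It gives the time, the measured TCP pose, the force and the opening at its end, in the units of the state.
- status.get_state(): the state, without advancing time (a new reading comes with each control period).
- optics.snapshot(name): name is "scene" or "top" or "wrist"; returns the picture (480x640x3 uint8, blue, green, red); there is no depth.
- optics.camera_info(name): a dict with "vfov" (degrees; the focal length in pixels is half the picture's height over the tangent of half this angle, whatever the lens; pixels are square), "cx", "cy" (the principal point, pixels), "rvec" (rotation vector, rad) and "tvec" (3), from world to camera coordinates, as OpenCV has them; the wrist camera has in their place "T_tool_cam" (4x4, takes a point from camera to tool coordinates, whose origin is the TCP and whose axes are the flange's). Camera axes: x right, y down, z forward; pixel columns grow to the right and rows downward; lengths in m; the calibration is good to about 2 mm. A picture is of the moment at which its call begins: read the wrist's pose just before it. camera_info takes no time and is no camera call.
- ctrl.sign_off(): hands the job in, once; it reports no verdict.
Trained networks look in the newest picture that a camera, given by its name, has taken for a name from the list of things; names that differ only in an ending like _2 or _b are one class to them, and where a whole thing is asked for, a point or a joint stands for the part that bears it (a point fixed in the world has none). Each returns a list of dicts, best first, with "score" (0 to 1); they miss things now and then, are a little off and sometimes report something else, mostly with a low value. They report only what shows in the picture. A call takes as long as a camera call.
- optics.recognise(query, camera): "at" ([x, y, z] in m, in the coordinates of the camera as it stood for that picture, good to about 4 mm: the middle of the surface that is visible of it).
- optics.trace(query, camera): "pixels" (480x640 bool, what is visible of it).
The state is a dict: "t": time; "joints": joint angles; "joint_vel": joint speeds; "joint_efforts": joint torques, N m; "tcp_pos": TCP position; "tcp_rot": TCP orientation; "ft_force": force on the tool from outside, world axes, zero at the start; "torque": the same for the moment, N m; "finger_gap": opening from 0.0 (shut) to 1.0 (fully open).
Only numpy, scipy, OpenCV 4.12 (cv2) and the standard library are available. Lean on these libraries where they do the work, as an engineer would, in place of code of your own. Each camera call takes 0.05 s, during which the arm holds its last target.

### The job

Take the green circuit board from the grey stand, slide it gently down the two white card guides of the frame and, both red levers still open, press it lightly until you feel it bear on the connector's contacts: lower it rather than drop it, and the hand must never load it against the frame with more than about 15 N. Then let go and swing both red levers inward to their stops so that they, not the hand, drive the board fully home. Leave the frame with nothing touched, and the moulds and the pot where they are.

Things in the scene. Friction and masses are not known exactly. Their poses are not given: they have to be found in the camera images.
- board_grip (a point): Centre of the black pull block on top of the green board, the place to grasp: block 14 (x) x 36 (y) x 22 (z) mm, 81 mm above the board's lower edge. Axes: x across the sheet, y along its width, z up. The board may go in either way round (half turn about z); 0.08 to 0.17 kg.
- board_foot (a point): Middle of the board's lower edge, 81 mm below board_grip, same axes. The board is a sheet 3 mm thick (x), 100 mm wide (y), 92 mm high with the block; an aluminium stiffener 8 (x) x 108 (y) x 10 (z) mm lies 60 to 70 mm above the lower edge; the levers press on its ends.
- stand: Grey stand in which the board starts upright: 80 x 130 x 34 mm with a slot 5 mm wide along its y, slot floor 6 mm above its underside. Origin: middle of its underside. Lift the board straight up by 40 mm or more to clear it.
- frame: Fixed card frame, base plate 76 (x) x 170 (y) x 8 mm. Origin: middle of its underside; z up. The board goes in upright in the plane x = 0, centred on y = 0. Two white guides at y = -52 and +52 mm, grooves 6 mm wide (sheet 3), 104 mm apart at their bottoms (sheet 100), z = 8 to 64 mm, mouths flared to 10 mm by z = 72 mm. Fully home, board_foot is at z = 14, board_grip at z = 95 mm.
- connector: Black connector between the guides; origin and axes as the frame. In it two gold contact blocks (30 mm long, at y = +36 and -36 mm) stand 2 to 10 mm above home at the start: the level board first meets one at z = 17 to 24 mm. Their heights differ from start to start and from each other and are not measured: feel for them. Each yields downward only at about 24 N and stays where it was pushed.
- lever_left (a joint): Red lever at the frame's +y end, hinged about the frame's x axis. 0 = open (handle leaning 45 deg outward; starts at 0 to 0.12), 1.047 rad = stop, swung in (handle leaning 15 deg inward over the board), its 22 mm nose holding the board's stiffener down. It stays where it is left; up to about 15 N at the knob drives the board.
- lever_right (a joint): The same at the frame's -y end; mirror image: 0 open, 1.047 rad swung inward to the stop.
- lever_left_knob (a point): Centre of the round cross bar at the left lever's end: 12 mm thick, 30 mm long along the frame's x; 75 mm from the pivot. Can be pushed inward from its outer side.
- lever_right_knob (a point): The same on the right lever.
- lever_left_pivot (a point): Pivot axis of the left lever, at frame y = +71 mm, z = 87 mm.
- lever_right_pivot (a point): Pivot axis of the right lever, at frame y = -71 mm, z = 87 mm.
- pot: Bystander: round whitish plastic pot, 71 mm across, 45 mm high, origin under its centre.
- mould_a: Bystander: pink rubber mould block 80 x 57 x 23 mm, origin under its centre.
- mould_b: Bystander: pink rubber mould block 82 x 55 x 28 mm, origin under its centre.

How it is judged:
By the outcome, as a careful person would: the job done as asked, in the order asked, and still so for the second after the job is handed in, with the robot touching nothing.
It also fails if it takes over 72 s, if anything falls off the work surface, if the arm or the gripper's body presses on something with over 40 N, if the wrist force passes 120 N, or if a joint passes its speed limit or range.

## Working session

There is one attempt and no reset: what is moved stays moved. The work goes in short steps, Python scripts to look and compute and a tool call to move; the robot and the scene stay as the last step left them, time stands still between calls to the robot, and variables do not carry over. Pictures are saved under pics/ and viewed, and the job is handed in when it is done.

Besides the shell and the picture viewer there is one more tool, called after "Call:" by a JSON object that holds its "method" and its "body". step_arm: Moves the arm, as the interface text tells. Its arguments: {"type":"object","properties":{"motion":{"type":"array","items":{"type":"array","items":{"type":"number"}}},"grip_force":{"type":"number"}},"required":["motion"]}

```bash
ls; mkdir -p pics; python3 - <<'E'
from cell import status, optics, ctrl
import cv2
print(status.get_state())
for n in ("scene","top","wrist"):
    im=optics.snapshot(n); cv2.imwrite(f"pics/{n}0.png",im); print(n,optics.camera_info(n))
E
```

```text
pics
{'t': 0.0, 'joints': array([-1.23819998,  0.68999212, -0.19449569,  1.56636483,  0.15732323,
        0.90251935, -0.21508564]), 'joint_vel': array([-0.00059387, -0.00010742,  0.00066603, -0.00233419,  0.00068676,
        0.00072976, -0.00038518]), 'joint_efforts': array([ 1.35934715e-04, -5.39617217e+01, -1.26682699e+00, -1.58541477e+01,
        9.02948203e-03,  9.41013393e-03,  1.05542523e-05]), 'tcp_pos': array([0.18385145, 0.59665049, 0.23047299]), 'tcp_rot': array([-5.61120882e-05,  1.48792729e-01,  9.88867954e-01, -9.43526652e-04]), 'ft_force': array([ 0.11251151, -0.55537604, -0.01017797]), 'torque': array([ 0.02501973,  0.0092074 , -0.00252473]), 'finger_gap': 1.0025626396143033}
scene {'vfov': 55.970067748905414, 'cx': 320.78990580487886, 'cy': 237.13612894360517, 'rvec': array([ 2.28938939, -0.70840961,  0.29537907]), 'tvec': array([-0.40888088,  0.32383227,  0.69186307])}
top {'vfov': 55.36105906117999, 'cx': 314.0533572368163, 'cy': 235.57681991646587, 'rvec': array([ 2.19779896, -2.18056408,  0.06921555]), 'tvec': array([0.06486361, 0.53401406, 0.95378336])}
wrist {'vfov': 69.14664444610587, 'cx': 322.9978141933844, 'cy': 244.76215048349664, 'T_tool_cam': array([[ 5.07853305e-04, -9.56943706e-01, -2.90273121e-01,
         7.42525132e-02],
       [ 9.99999671e-01,  6.69636360e-04, -4.58020921e-04,
        -1.34511515e-03],
       [ 6.32677674e-04, -2.90272793e-01,  9.56943732e-01,
        -1.42725166e-01],
       [ 0.00000000e+00,  0.00000000e+00,  0.00000000e+00,
         1.00000000e+00]])}
```

View pics/scene0.png

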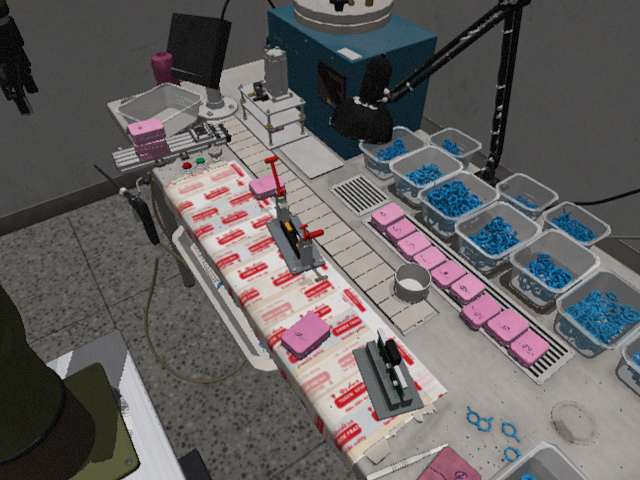

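View pics/top0.png

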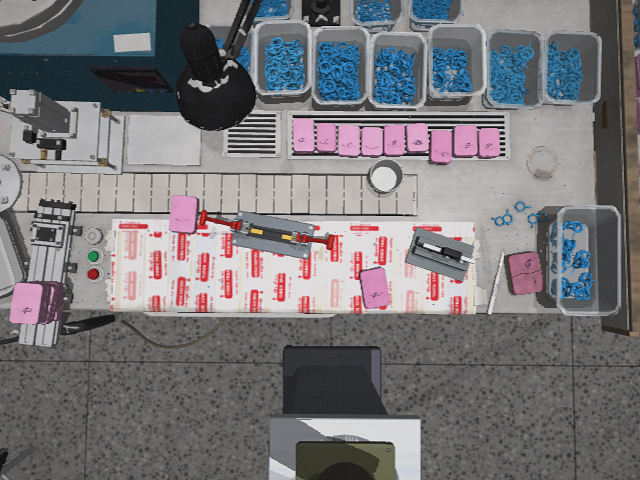

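View pics/wrist0.png

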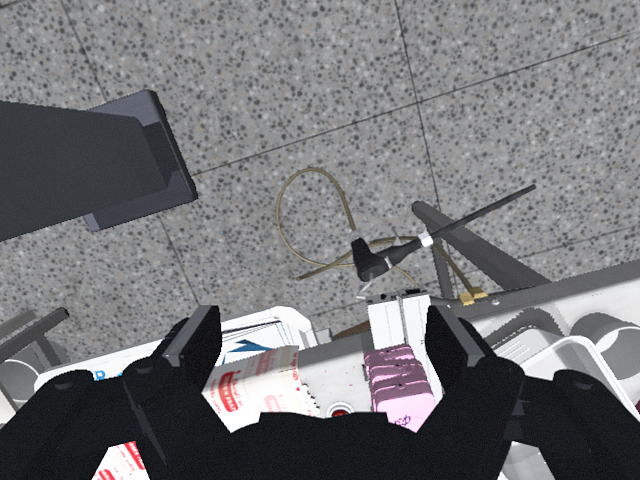

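Scene: board in the stand near (390,375), frame near (295,240), levers open. Top: frame around (272,233), stand at (440,253). The wrist camera sees only floor. Next, localisation.

```bash
cat > h.py <<'E'
import numpy as np, cv2
from scipy.spatial.transform import Rotation as R
from cell import status, optics, ctrl
def K(i):
    f=240/np.tan(np.radians(i['vfov'])/2); return np.array([[f,0,i['cx']],[0,f,i['cy']],[0,0,1]])
def Twc(name,st=None):
    i=optics.camera_info(name)
    T=np.eye(4)
    if name=='wrist':
        st=st or status.get_state()
        q=st['tcp_rot']; T[:3,:3]=R.from_quat([q[1],q[2],q[3],q[0]]).as_matrix(); T[:3,3]=st['tcp_pos']
        return T@i['T_tool_cam']
    Rm=R.from_rotvec(i['rvec']).as_matrix(); T[:3,:3]=Rm.T; T[:3,3]=-Rm.T@i['tvec']; return T
def toworld(name,p,st=None):
    T=Twc(name,st); return T[:3,:3]@p+T[:3,3]
def proj(name,P,st=None):
    T=np.linalg.inv(Twc(name,st)); P=np.atleast_2d(P); c=P@T[:3,:3].T+T[:3,3]; k=K(optics.camera_info(name)); u=c@k.T; return u[:,:2]/u[:,2:]
def onplane(name,uv,z,st=None):
    T=Twc(name,st); k=K(optics.camera_info(name)); d=T[:3,:3]@np.linalg.solve(k,[uv[0],uv[1],1]); s=(z-T[2,3])/d[2]; return T[:3,3]+s*d
E
python3 - <<'E'
from h import *
for n in ("scene","top"):
    for q in ("board_grip","stand","frame","connector","lever_left_knob","lever_right_knob","lever_left","lever_right","pot","mould_a"):
        for d in optics.recognise(q,n)[:3]:
            print(n,q,round(d['score'],2),toworld(n,d['at']).round(4))
print(status.get_state()['t'])
E
```

```text
scene board_grip 0.57 [ 0.492  -0.2061  0.0691]
scene stand 0.73 [ 0.4765 -0.2178  0.0052]
scene stand 0.64 [0.5315 0.1683 0.0221]
scene frame 0.64 [0.5266 0.1567 0.0197]
scene connector 0.65 [0.5269 0.1683 0.0238]
scene lever_left_knob 0.46 [0.5495 0.2559 0.1264]
scene lever_right_knob 0.45 [0.5146 0.0454 0.1418]
scene lever_left 0.79 [0.5489 0.2527 0.1255]
scene lever_right 0.61 [0.5131 0.0404 0.1426]
scene mould_a 0.91 [ 0.4146 -0.0687  0.0234]
scene mould_a 0.69 [0.5646 0.3362 0.0239]
scene mould_a 0.17 [0.5301 0.1685 0.0213]
top board_grip 0.86 [ 0.4998 -0.1974  0.0734]
top stand 0.65 [ 0.4935 -0.1901  0.0067]
top stand 0.2 [ 0.4997 -0.1962  0.0728]
top frame 0.72 [0.5374 0.1597 0.0098]
top frame 0.42 [0.5783 0.3419 0.0235]
top frame 0.16 [ 0.4995 -0.2001  0.0719]
top connector 0.61 [0.5352 0.1584 0.0258]
top connector 0.17 [ 0.4928 -0.1922  0.0043]
top lever_left_knob 0.52 [0.5529 0.2522 0.125 ]
top lever_left_knob 0.44 [0.5359 0.1573 0.0086]
top lever_right_knob 0.71 [0.515  0.0548 0.1283]
top lever_left 0.8 [0.5528 0.2545 0.1274]
top lever_right 0.48 [0.5189 0.0562 0.1237]
top pot 0.8 [ 0.6652 -0.0826  0.0025]
top pot 0.22 [0.5366 0.1591 0.0259]
top mould_a 0.96 [0.5776 0.3417 0.0223]
top mould_a 0.73 [ 0.4248 -0.0505  0.0302]
1.15
```

Call:
{"method": "step_arm", "body": {"motion": [[-1.2,-1,-1,0.05,1],[-3.5,-3,-2,0.13,1],[-6,-5,-3,0.21,1],[-9,-7.5,-4,0.3,1],[-12,-10,-5,0.39,1],[-15,-12.7,-5,0.48,1],[-18,-15.3,-5,0.57,1],[-21,-17.9,-5,0.66,1],[-24,-20.4,-5,0.75,1],[-27,-23,-5,0.84,1],[-30,-25.6,-5,0.93,1],[-33,-28.1,-5,1.02,1],[-36,-30.7,-5,1.12,1],[-39,-33.2,-5,1.22,1],[-42,-35.8,-5,1.33,1],[-44,-37.5,-5,1.4,1],[-44.8,-38.2,-5,1.45,1],[-44.8,-38.2,-5,1.47,1],[-44.8,-38.2,-5,1.47,1],[-44.8,-38.2,-5,1.47,1]]}}

```text
t: 2.82
tcp_pos: [0.4986, 0.1027, 0.2811]
tcp_rot: [-0.001, 0.772, 0.636, -0.0]
ft_force: [-0.3, -0.3, 0.6]
finger_gap: 1.002
```

```bash
python3 - <<'E'
from h import *
st=status.get_state()
im=optics.snapshot("wrist"); cv2.imwrite("pics/wrist1.png",im)
for q in ("frame","connector","lever_left_knob","lever_right_knob"):
    for d in optics.recognise(q,"wrist")[:3]:
        print(q,round(d['score'],2),toworld("wrist",d['at'],st).round(4))
E
```

```text
frame 0.56 [0.5315 0.1646 0.0094]
connector 0.74 [0.535  0.159  0.0262]
connector 0.64 [0.5339 0.1677 0.0106]
lever_left_knob 0.9 [0.5476 0.2329 0.1098]
lever_right_knob 0.59 [0.5189 0.0551 0.1245]
```

View pics/wrist1.png

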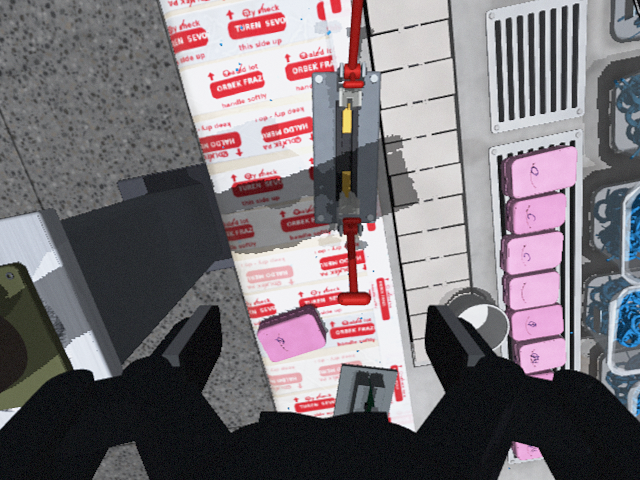

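Wrist view: frame base plate corners are near (313,72), (381,71), (377,224), (313,222); lever knobs are near (353,299) and off the top. I'll zoom in.

```bash
python3 - <<'E'
import cv2
im=cv2.imread("pics/wrist1.png")
cv2.imwrite("pics/w1a.png",cv2.resize(im[55:145,290:400],None,fx=6,fy=6,interpolation=cv2.INTER_CUBIC))
cv2.imwrite("pics/w1b.png",cv2.resize(im[150:240,290:400],None,fx=6,fy=6,interpolation=cv2.INTER_CUBIC))
E
```

```text
(no output)
```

View pics/w1a.png

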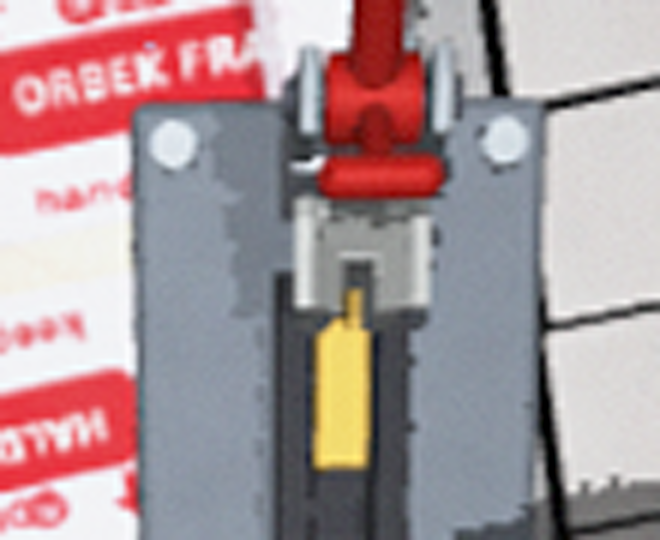

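View pics/w1b.png

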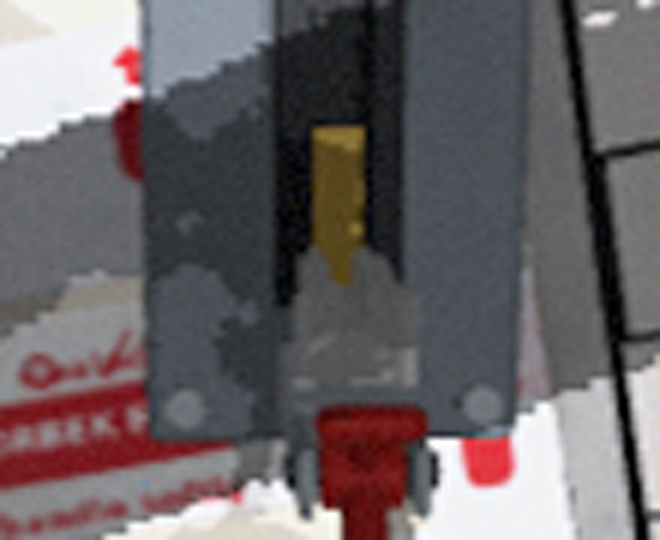

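```bash
python3 - <<'E'
from h import *
st=status.get_state()
uv=[(312.3,72.2),(380.6,71.4),(315.1,222.6),(375.6,222.3)]
P=np.array([onplane('wrist',u,0.008,st) for u in uv]);print(P.round(4))
M=np.array([(-38,85),(38,85),(-38,-85),(38,-85)])/1000
from scipy.optimize import least_squares
f=lambda p:((M@np.array([[np.cos(p[2]),np.sin(p[2])],[-np.sin(p[2]),np.cos(p[2])]])*1)+p[:2]-P[:,:2]).ravel()
r=least_squares(f,[.53,.16,-.2]);print(r.x.round(4),np.degrees(r.x[2]),(r.fun*1000).round(1))
# top check
for n in ['top','scene']:
  c,s=np.cos(r.x[2]),np.sin(r.x[2])
  Q=[[r.x[0]+c*a-s*b,r.x[1]+s*a+c*b,.008] for a,b in M]
  im=optics.snapshot(n)
  uv=proj(n,Q);print(n,uv.round(1).tolist())
  for u in uv: cv2.drawMarker(im,tuple(int(round(v)) for v in u),(255,0,255),cv2.MARKER_CROSS,5,1)
  m=uv.mean(0).astype(int)
  cv2.imwrite(f"pics/{n}1.png",cv2.resize(im[m[1]-50:m[1]+50,m[0]-75:m[0]+75],None,fx=5,fy=5,interpolation=cv2.INTER_CUBIC))
E
```

```text
[[0.5149 0.2433 0.008 ]
 [0.5877 0.2298 0.008 ]
 [0.4844 0.0788 0.008 ]
 [0.5571 0.0648 0.008 ]]
[ 0.536   0.1542 -0.1839] -10.538763173408507 [-0.7  1.3  1.2  1.  -1.3 -1.2  0.7 -1.1]
top [[231.9, 244.2], [239.0, 209.5], [309.9, 259.4], [316.7, 224.5]]
scene [[266.3, 221.4], [297.2, 212.3], [293.9, 274.6], [327.7, 263.2]]
```

View pics/top1.png

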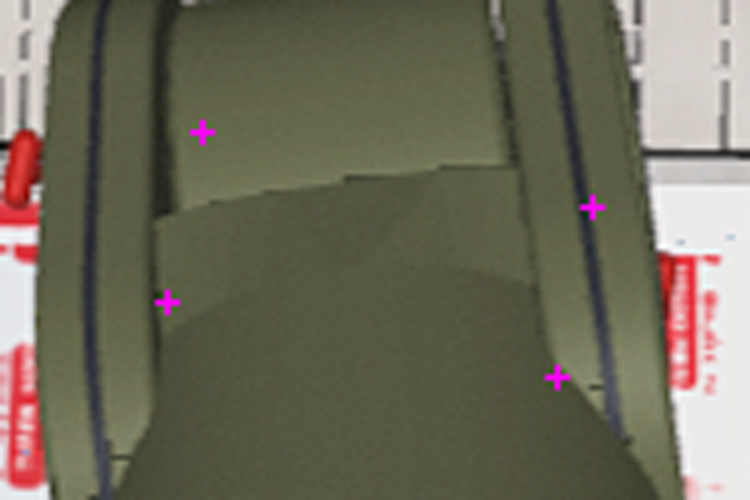

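View pics/scene1.png

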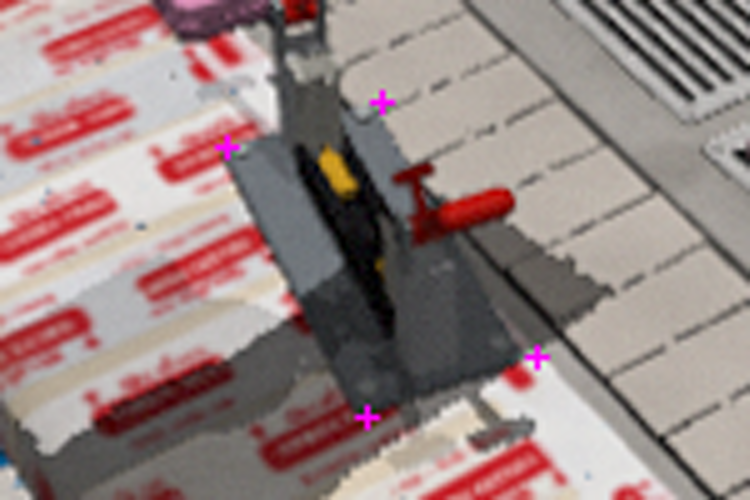

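```bash
python3 - <<'E'
import cv2,numpy as np
im=cv2.imread("pics/top0.png")
uv=[[231.9, 244.2], [239.0, 209.5], [309.9, 259.4], [316.7, 224.5]]
b=cv2.resize(im[185:285,190:350],None,fx=5,fy=5,interpolation=cv2.INTER_CUBIC)
for u in uv: cv2.drawMarker(b,(int((u[0]-190+.5)*5),int((u[1]-185+.5)*5)),(255,0,255),cv2.MARKER_CROSS,14,1)
cv2.imwrite("pics/top1b.png",b)
E
```

```text
(no output)
```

View pics/top1b.png

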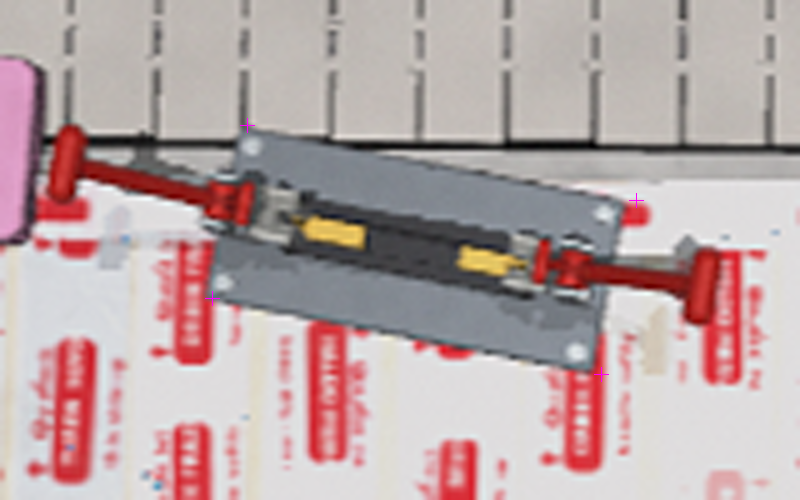

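Call:
{"method": "step_arm", "body": {"motion": [[-1,0.1,0,0.02,1],[-3,0.3,0,0.04,1],[-6,0.7,0.5,0.06,1],[-9.5,1,1,0.09,1],[-13,1.4,1.5,0.11,1],[-16.5,1.8,2,0.13,1],[-20,2.2,2.5,0.15,1],[-23.5,2.6,3,0.17,1],[-27,3,3.5,0.19,1],[-30.5,3.4,4,0.21,1],[-33.5,3.7,4,0.23,1],[-35,3.9,4,0.244,1],[-35.5,4,4,0.244,1],[-35.5,4,4,0.244,1],[-35.5,4,4,0.244,1]]}}

```text
t: 4.42
tcp_pos: [0.4691, -0.2544, 0.2411]
tcp_rot: [-0.001, 0.845, 0.535, 0.0]
ft_force: [-0.9, -0.4, -0.8]
finger_gap: 1.002
```

```bash
python3 - <<'E'
from h import *
st=status.get_state()
im=optics.snapshot("wrist"); cv2.imwrite("pics/wrist2.png",im)
for q in ("stand","board_grip"):
    for d in optics.recognise(q,"wrist")[:3]:
        print(q,round(d['score'],2),toworld("wrist",d['at'],st).round(4))
m=optics.trace("board_grip","wrist")
for d in m[:2]: 
    ys,xs=np.where(d['pixels']);print(d['score'],xs.min(),xs.max(),ys.min(),ys.max())
print(st)
E
```

```text
stand 0.85 [ 0.4967 -0.199   0.0117]
board_grip 0.82 [ 0.5029 -0.2047  0.0746]
0.76 314 336 88 216
{'t': 4.4167, 'joints': array([ 0.26930223,  0.56512165,  0.22937653,  1.84249785, -0.18022517,
        0.75482956,  0.15495506]), 'joint_vel': array([-2.26446303e-02, -4.58185006e-03, -1.53285158e-02,  6.53479491e-03,
        8.94754177e-05,  1.26389232e-03,  7.55195976e-05]), 'joint_efforts': array([ 1.41747661e+00, -4.48985589e+01,  4.14606169e+00, -1.39621747e+01,
        1.00315679e-01, -4.19384788e-02,  1.50032801e-02]), 'tcp_pos': array([ 0.46907774, -0.25442306,  0.24113493]), 'tcp_rot': array([-6.04571407e-04,  8.44662140e-01,  5.35299390e-01,  2.56652469e-04]), 'ft_force': array([-0.92709998, -0.3530022 , -0.80641798]), 'torque': array([-0.04533627, -0.0248669 , -0.0049678 ]), 'finger_gap': 1.0021406822185843}
```

View pics/wrist2.png

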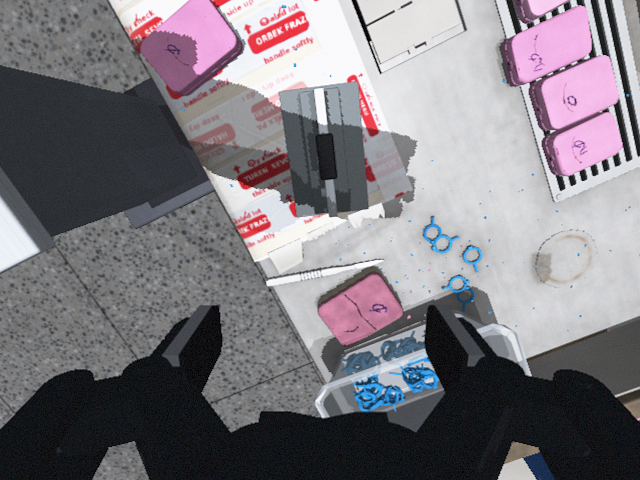

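```bash
python3 - <<'E'
import cv2
im=cv2.imread("pics/wrist2.png")
cv2.imwrite("pics/w2a.png",cv2.resize(im[75:225,270:380],None,fx=4,fy=4,interpolation=cv2.INTER_CUBIC))
E
```

```text
(no output)
```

View pics/w2a.png

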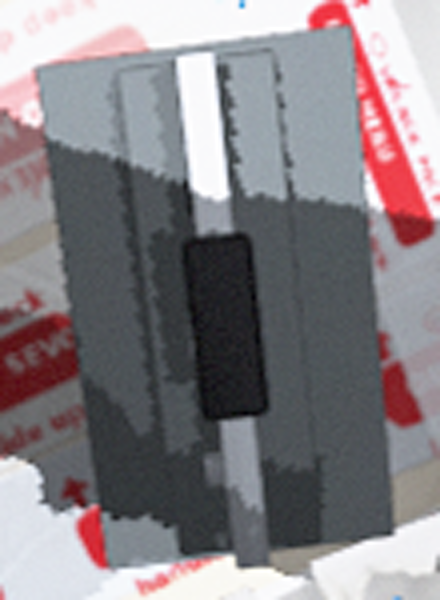

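```bash
python3 - <<'E'
from h import *
st=status.get_state()
f=lambda u:(270+u[0]/4-.4,75+u[1]/4-.4)
B=np.array([onplane('wrist',f(u),.098,st) for u in [(184,239),(250,233),(203,418),(270,410)]])
S=np.array([onplane('wrist',f(u),.076,st) for u in [(177,55),(216,53),(238,567),(269,564)]])
Dn=np.array([onplane('wrist',f(u),.034,st) for u in [(37,68),(350,27),(107,567),(393,532)]])
for P in (B,S,Dn):
  a=(P[0]+P[1]-P[2]-P[3])/2; print(P.mean(0).round(4),'len',np.linalg.norm(a).round(4),'wid',np.linalg.norm((P[1]+P[3]-P[0]-P[2])/2).round(4),'yaw',(np.degrees(np.arctan2(a[1],a[0]))-90).round(2))
c=B.mean(0)
q=st['tcp_rot'];Rt=R.from_quat([q[1],q[2],q[3],q[0]]).as_matrix()
print(Rt.round(3), 'tool delta cm',(Rt.T@(c-st['tcp_pos'])*100).round(2))
print(np.degrees(np.arctan2(Rt[1,1],Rt[0,1])))
E
```

```text
[ 0.4971 -0.201   0.098 ] len 0.0346 wid 0.0133 yaw -18.54
[ 0.4971 -0.2013  0.076 ] len 0.1068 wid 0.0075 yaw -18.43
[ 0.4969 -0.2002  0.034 ] len 0.1185 wid 0.0732 yaw -18.38
[[ 0.425  0.905 -0.   ]
 [ 0.905 -0.425  0.001]
 [ 0.001 -0.    -1.   ]] tool delta cm [ 5.94  0.26 14.33]
-25.162885619077613
```

Call:
{"method": "step_arm", "body": {"motion": [[0.5,0,0.5,-0.02,1],[2,0.1,2,-0.05,1],[4,0.2,4.5,-0.08,1],[5.5,0.25,7,-0.11,1],[5.94,0.26,9,-0.118,1],[5.94,0.26,10,-0.118,1],[5.94,0.26,11.5,-0.118,1],[5.94,0.26,13,-0.118,1],[5.94,0.26,14.5,-0.118,1],[5.94,0.26,16,-0.118,1],[5.94,0.26,17,-0.118,1],[5.94,0.26,17.1,-0.118,1],[5.94,0.26,17.1,-0.118,1]], "grip_force": 40}}

```text
t: 5.7
tcp_pos: [0.4966, -0.2031, 0.0701]
tcp_rot: [-0.0, 0.812, 0.584, -0.0]
ft_force: [-0.1, -0.4, 0.0]
finger_gap: 0.997
```

```bash
python3 - <<'E'
from h import *
im=optics.snapshot("wrist"); cv2.imwrite("pics/wrist3.png",im)
E
```

```text
(no output)
```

View pics/wrist3.png

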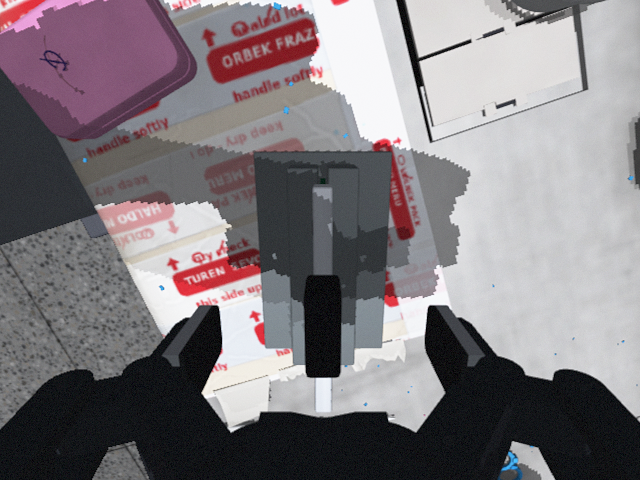

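Block at columns 304–341 lies centred between the pads at 220 and 427. Closing.

Call:
{"method": "step_arm", "body": {"motion": [[0,0,0,0,0.3],[0,0,0,0,-0.3],[0,0,0,0,-1],[0,0,0,0,-1],[0,0,0,0,-1],[0,0,0,0,-1],[0,0,0,0,-1],[0,0,0,0,-1]], "grip_force": 40}}

```text
t: 6.42
tcp_pos: [0.4969, -0.203, 0.0706]
tcp_rot: [0.0, 0.812, 0.584, 0.0]
ft_force: [-0.5, 0.8, 3.7]
finger_gap: 0.157
```

Call:
{"method": "step_arm", "body": {"motion": [[0,0,-0.3,0,-1],[0,0,-1,0,-1],[0,0,-2,0,-1],[0,0,-3.5,0,-1],[0,0,-5,0,-1],[0,0,-7,0,-1],[0,0,-9,0,-1],[0,0,-11,0,-1],[0,0,-13,0,-1],[0,0,-14,0,-1],[0,0,-14,0,-1],[0,0,-14,0,-1]]}}

```text
t: 7.42
tcp_pos: [0.4968, -0.2028, 0.2105]
tcp_rot: [0.0, 0.812, 0.584, 0.0]
ft_force: [-0.2, -0.7, -2.3]
finger_gap: 0.155
```

```bash
python3 - <<'E'
from h import *
print(status.get_state())
im=optics.snapshot("wrist"); cv2.imwrite("pics/wrist4.png",im)
im=optics.snapshot("scene"); cv2.imwrite("pics/scene4.png",im)
E
```

```text
{'t': 7.4167, 'joints': array([ 0.18391518,  0.60869474,  0.19249166,  1.86896648, -0.17529288,
        0.6795441 ,  0.15550965]), 'joint_vel': array([ 0.00420303,  0.02979777, -0.00844869,  0.02080996, -0.00247591,
       -0.00518437,  0.0001818 ]), 'joint_efforts': array([ 3.67246487e-02, -4.83065164e+01,  3.52544725e+00, -1.34404689e+01,
        2.34283623e-02,  2.40194633e-03, -7.62671552e-03]), 'tcp_pos': array([ 0.4968143 , -0.20283163,  0.21049432]), 'tcp_rot': array([2.01790799e-04, 8.11840175e-01, 5.83879627e-01, 2.67775794e-04]), 'ft_force': array([-0.17248043, -0.67989344, -2.31494307]), 'torque': array([-0.00201887, -0.01746616,  0.00805634]), 'finger_gap': 0.1550140683743807}
```

View pics/wrist4.png

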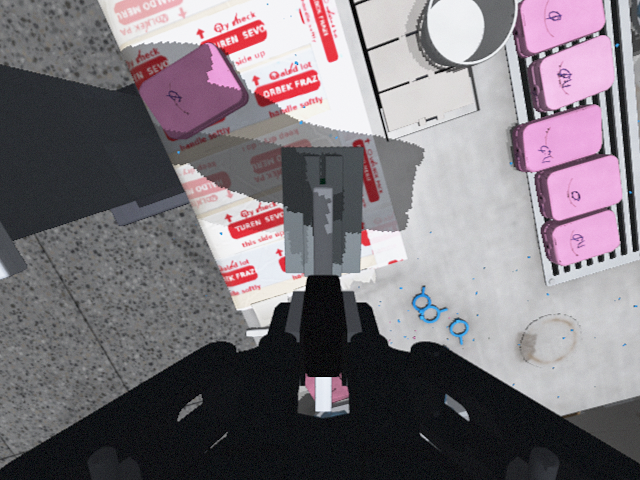

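View pics/scene4.png

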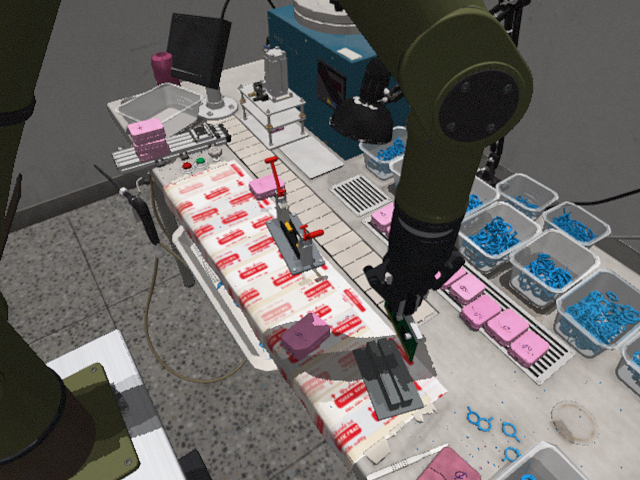

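```bash
python3 - <<'E'
from h import *
im=cv2.imread("pics/wrist4.png")
cv2.imwrite("pics/w4a.png",cv2.resize(im[170:425,285:360],None,fx=2.3*3/3*1,fy=2.3,interpolation=cv2.INTER_CUBIC))
i=optics.camera_info('wrist');T=i['T_tool_cam'];k=K(i)
def tp(uv,z):
    d=T[:3,:3]@np.linalg.solve(k,[uv[0],uv[1],1]);s=(z-T[2,3])/d[2];return (T[:3,3]+s*d)*1000
for uv,z in [((323,187),-.0054),((323,411),-.0054),((323,276),-.0274),((323,378),-.0274)]: print(uv,tp(uv,z).round(1))
E
```

```text
(323, 187) [54.6 -0.2 -5.4]
(323, 411) [-52.9  -0.2  -5.4]
(323, 276) [ 25.9  -0.2 -27.4]
(323, 378) [-17.   -0.2 -27.4]
```

View pics/w4a.png

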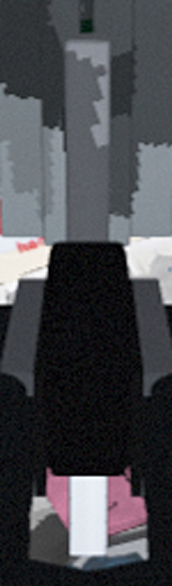

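Call:
{"method": "step_arm", "body": {"motion": [[0.5,-0.1,-0.5,-0.01,-1],[1.5,-0.4,-1,-0.02,-1],[3,-0.7,-1.5,-0.03,-1],[5,-1.2,-2,-0.04,-1],[7.5,-1.8,-2.5,-0.05,-1],[10,-2.4,-3,-0.06,-1],[12.5,-3,-3,-0.07,-1],[15,-3.7,-3,-0.08,-1],[17.5,-4.3,-3,-0.09,-1],[20,-4.9,-3,-0.1,-1],[22.5,-5.5,-3,-0.12,-1],[24.5,-6,-3,-0.13,-1],[25.7,-6.3,-3,-0.139,-1],[26.2,-6.4,-3,-0.139,-1],[26.2,-6.4,-3,-0.139,-1],[26.2,-6.4,-3,-0.139,-1],[26.2,-6.4,-3,-0.139,-1]]}}

```text
t: 8.93
tcp_pos: [0.5194, 0.0638, 0.2403]
tcp_rot: [0.0, 0.77, 0.638, -0.0]
ft_force: [0.9, 0.7, -1.3]
finger_gap: 0.16
```

```bash
python3 - <<'E'
from h import *
st=status.get_state();print(st['tcp_pos'],st['tcp_rot'],st['ft_force'],st['joint_vel'])
im=optics.snapshot("wrist"); cv2.imwrite("pics/wrist5.png",im)
cv2.imwrite("pics/w5a.png",cv2.resize(im[100:290,240:410],None,fx=3.1,fy=3.1,interpolation=cv2.INTER_CUBIC))
E
```

```text
[0.5194015  0.06383576 0.24030006] [ 3.66850107e-04  7.70260148e-01  6.37729519e-01 -4.80332221e-04] [ 0.8911288   0.71332396 -1.31505794] [ 0.00461557 -0.00036098 -0.00147078  0.00073221 -0.00210354  0.00038301
 -0.00096143]
```

View pics/wrist5.png

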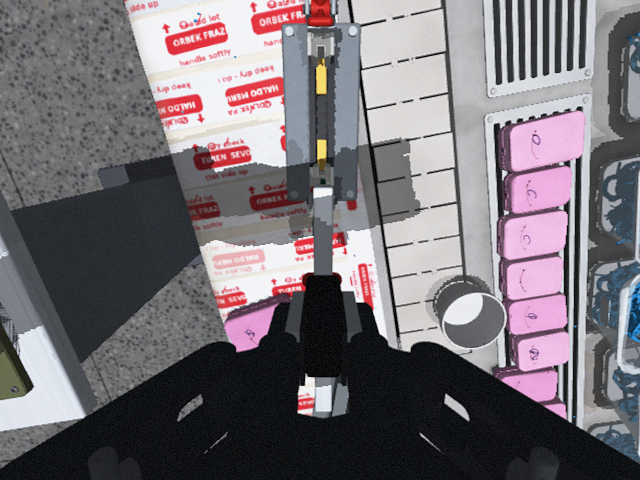

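```bash
python3 - <<'E'
import cv2
im=cv2.imread("pics/wrist5.png")
cv2.imwrite("pics/w5a.png",cv2.resize(im[5:105,265:375],None,fx=6,fy=6,interpolation=cv2.INTER_CUBIC))
cv2.imwrite("pics/w5b.png",cv2.resize(im[130:220,265:375],None,fx=6,fy=6,interpolation=cv2.INTER_CUBIC))
E
```

```text
(no output)
```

View pics/w5a.png

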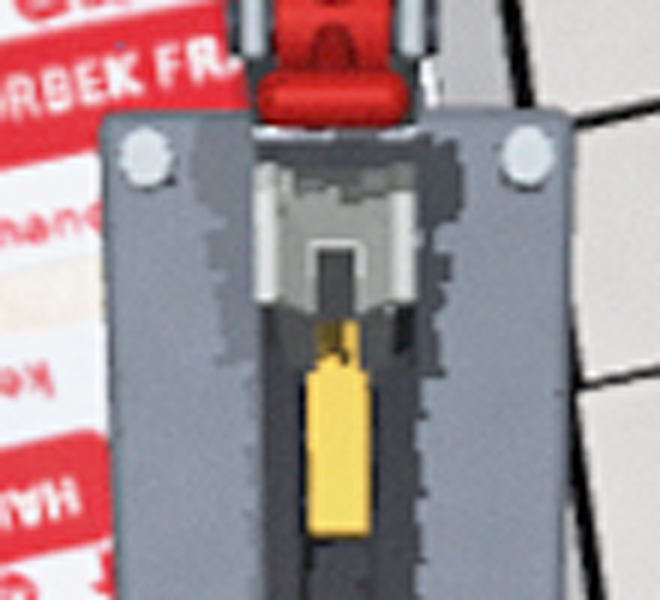

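View pics/w5b.png

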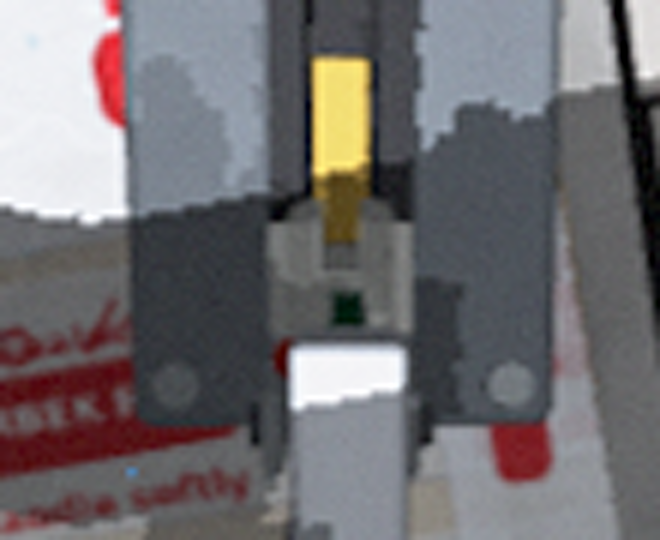

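```bash
cat > fit.py <<'E'
from h import *
from scipy.optimize import least_squares
M=np.array([(-38,85),(38,85),(-38,-85),(38,-85)])/1000
def fit(uv,st,z=.008):
    P=np.array([onplane('wrist',u,z,st) for u in uv])
    f=lambda p:(p[3]*(M@np.array([[np.cos(p[2]),np.sin(p[2])],[-np.sin(p[2]),np.cos(p[2])]]))+p[:2]-P[:,:2]).ravel()
    r=least_squares(f,[.53,.16,-.2,1]);return r.x,r.fun*1000
E
python3 - <<'E'
from fit import *
st=status.get_state()
uv=[(265+a/6-.4,5+b/6-.4) for a,b in [(101,113),(576,113)]]+[(265+a/6-.4,130+b/6-.4) for a,b in [(134,423),(549,423)]]
x,r=fit(uv,st); print(x.round(4),np.degrees(x[2]),r.round(1))
q=st['tcp_rot'];Rt=R.from_quat([q[1],q[2],q[3],q[0]]).as_matrix()
print('tool yaw',np.degrees(np.arctan2(Rt[1,1],Rt[0,1])))
d=Rt.T@(np.r_[x[:2],.16]-st['tcp_pos']);print('tool delta to frame centre',d*100)
for dh in (0,.006):  # groove check
  print(onplane('wrist',(265+336/6-.4,5+270/6-.4),.066,st), onplane('wrist',(265+343/6-.4,130+240/6),.066,st))
c,s=np.cos(x[2]),np.sin(x[2])
print('pred guides y=52 ',x[0]-s*.052,x[1]+c*.052)
print(proj('wrist',[[x[0]-s*y,x[1]+c*y,z] for y,z in [(.052,.064),(-.052,.064),(.036,.03)]],st))
E
```

```text
[ 0.5347  0.1555 -0.1859  0.9857] -10.654082704129806 [-0.1 -0.1  0.2 -0.  -0.  -0.  -0.   0.1]
tool yaw -10.758346343194011
tool delta to frame centre [ 9.28942415 -0.2167017   8.02548156]
[0.54360302 0.20380458 0.066     ] [0.52656174 0.10930635 0.066     ]
[0.54360302 0.20380458 0.066     ] [0.52656174 0.10930635 0.066     ]
pred guides y=52  0.5442864690560926 0.2066012875128176
[[320.79369988  46.25203274]
 [321.15744027 175.5717215 ]
 [321.06756697  75.06533356]]
```

Call:
{"method": "step_arm", "body": {"motion": [[0.5,0,0,0,-1],[1.5,-0.1,0,0,-1],[3,-0.1,0,0,-1],[5,-0.2,0,0,-1],[7,-0.2,0,0,-1],[8.5,-0.2,0,0,-1],[9.1,-0.2,0,0,-1],[9.2,-0.2,0,0,-1],[9.2,-0.2,1,0,-1],[9.2,-0.2,2.5,0,-1],[9.2,-0.2,4,0,-1],[9.2,-0.2,5.5,0,-1],[9.2,-0.2,6.5,0,-1],[9.2,-0.2,7,0,-1],[9.2,-0.2,7,0,-1],[9.2,-0.2,7,0,-1],[9.2,-0.2,7,0,-1]]}}

```text
t: 10.4
tcp_pos: [0.5351, 0.1564, 0.1709]
tcp_rot: [0.0, 0.77, 0.639, 0.001]
ft_force: [-0.4, 0.0, -0.9]
finger_gap: 0.156
```

```bash
python3 - <<'E'
from h import *
st=status.get_state();print(st['tcp_pos'],st['tcp_rot'],st['ft_force'],st['torque'])
im=optics.snapshot("wrist"); cv2.imwrite("pics/wrist6.png",im)
im=optics.snapshot("scene"); cv2.imwrite("pics/scene6.png",cv2.resize(im[140:320,210:410],None,fx=3.3,fy=3.3,interpolation=cv2.INTER_CUBIC))
E
```

```text
[0.53512466 0.15640423 0.17094309] [3.11523339e-04 7.69534121e-01 6.38605293e-01 6.48432858e-04] [-0.42729015  0.03638548 -0.85020436] [ 0.03182713 -0.00591993 -0.00776331]
```

View pics/wrist6.png

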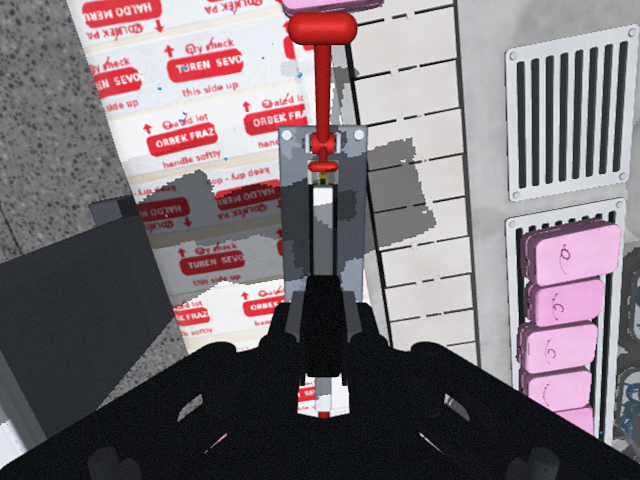

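View pics/scene6.png

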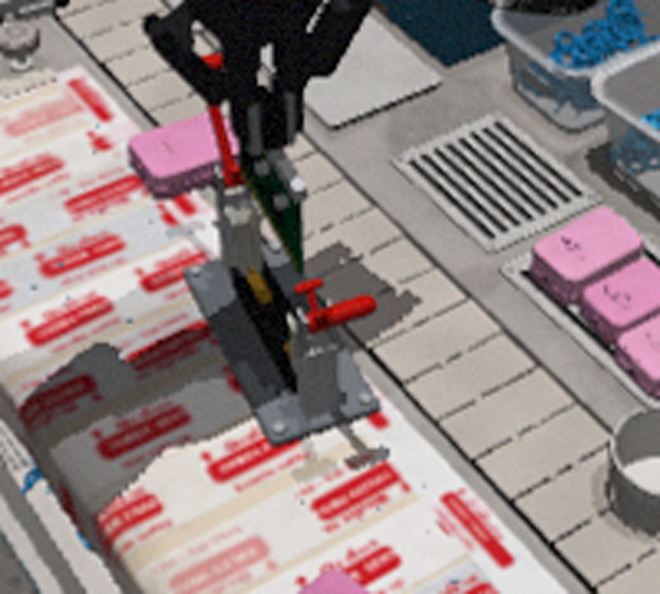

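```bash
python3 - <<'E'
import cv2
im=cv2.imread("pics/wrist6.png")
cv2.imwrite("pics/w6a.png",cv2.resize(im[115:205,270:380],None,fx=6,fy=6,interpolation=cv2.INTER_CUBIC))
E
```

View pics/w6a.png

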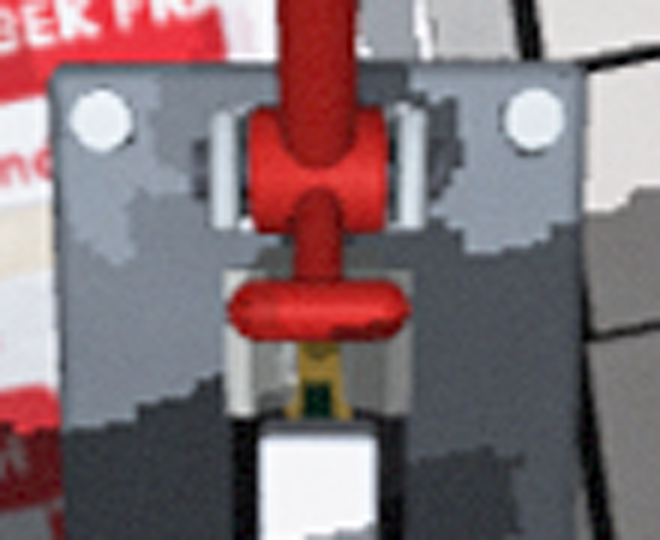

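```bash
python3 - <<'E'
from h import *
st=status.get_state()
i=optics.camera_info('wrist');T=i['T_tool_cam'];k=K(i)
tz=st['tcp_pos'][2]
def tp(uv,zw):
    z=tz-zw
    d=T[:3,:3]@np.linalg.solve(k,[uv[0],uv[1],1]);s=(z-T[2,3])/d[2];return (T[:3,3]+s*d)*1000
print('plate edge',tp((323,115+65/6-.4),.008),'->centre',tp((323,125.4),.008)[0]-85, 'if .986', tp((323,125.4),.008)[0]-83.8)
print('hub',tp((323,115+170/6),.094)[0]-71, tp((323,115+170/6),.090)[0]-71)
print('guide inner edge (z64-72), row',tp((323,115+415/6-.4),.064)[0],tp((323,115+415/6-.4),.072)[0])
print('stiff',tp((323,115+430/6-.4),tz+.0054))
E
```

```text
plate edge [ 83.38140342  -0.44200207 163.05949357] ->centre -1.5923712044013598 if .986 -0.392371204401357
hub -0.9039254137959034 -0.9504454968018763
guide inner edge (z64-72), row 42.113828739467635 43.09188537772098
stiff [54.88997078 -0.43410217 -5.4       ]
```

Call:
{"method": "step_arm", "body": {"motion": [[-0.05,0,0.1,0,-1],[-0.1,0,0.3,0,-1],[-0.15,0,0.6,0,-1],[-0.15,0,1,0,-1],[-0.15,0,1.4,0,-1],[-0.15,0,1.8,0,-1],[-0.15,0,2.2,0,-1],[-0.15,0,2.5,0,-1],[-0.15,0,2.7,0,-1],[-0.15,0,2.8,0,-1],[-0.15,0,2.8,0,-1],[-0.15,0,2.8,0,-1]]}}

```text
t: 11.5
tcp_pos: [0.5343, 0.1551, 0.1424]
tcp_rot: [0.0, 0.769, 0.639, 0.0]
ft_force: [0.4, -0.4, -1.5]
finger_gap: 0.156
```

```bash
python3 - <<'E'
from h import *
st=status.get_state();print(st['tcp_pos'],st['tcp_rot'],st['ft_force'],st['torque'])
im=optics.snapshot("wrist"); cv2.imwrite("pics/w7.png",cv2.resize(im[90:240,260:390],None,fx=4,fy=4,interpolation=cv2.INTER_CUBIC))
im=optics.snapshot("scene"); cv2.imwrite("pics/scene7.png",cv2.resize(im[170:290,240:360],None,fx=5,fy=5,interpolation=cv2.INTER_CUBIC))
E
```

```text
[0.5343469  0.15512695 0.14236704] [1.79018660e-05 7.69401066e-01 6.38765984e-01 1.31291323e-04] [ 0.42320419 -0.36991377 -1.51527316] [-0.03369584  0.00231754 -0.00776756]
```

View pics/w7.png

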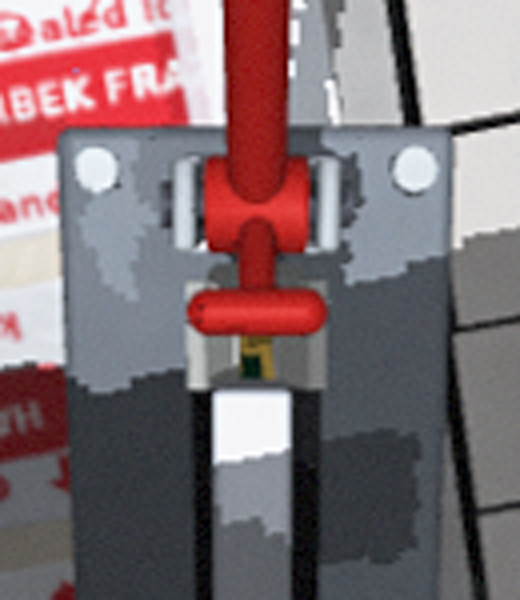

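View pics/scene7.png

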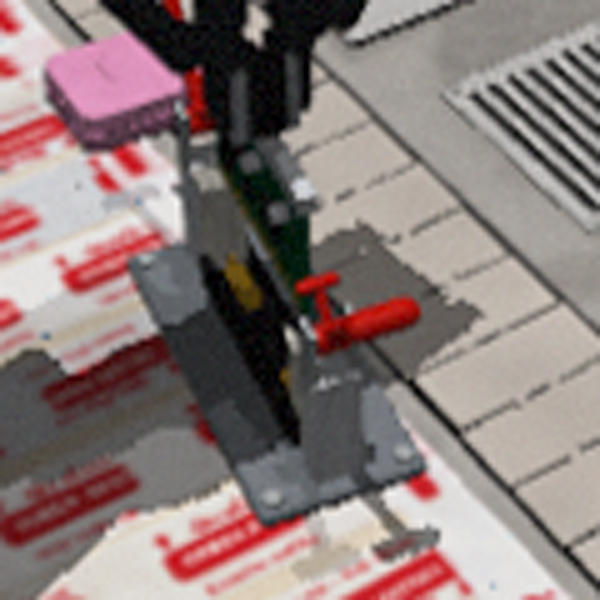

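Call:
{"method": "step_arm", "body": {"motion": [[0,0.04,0.1,0,-1],[0,0.07,0.2,0,-1],[0,0.07,0.5,0,-1],[0,0.07,0.8,0,-1],[0,0.07,1.1,0,-1],[0,0.07,1.4,0,-1],[0,0.07,1.7,0,-1],[0,0.07,1.9,0,-1],[0,0.07,2,0,-1],[0,0.07,2,0,-1]]}}

```text
t: 12.43
tcp_pos: [0.5348, 0.1549, 0.122]
tcp_rot: [-0.0, 0.769, 0.639, -0.0]
ft_force: [-0.0, -0.2, -0.8]
finger_gap: 0.157
```

```bash
python3 - <<'E'
from h import *
st=status.get_state();print(st['tcp_pos'],st['tcp_rot'],st['ft_force'],st['torque'])
im=optics.snapshot("wrist"); cv2.imwrite("pics/w8.png",cv2.resize(im[90:240,260:390],None,fx=4,fy=4,interpolation=cv2.INTER_CUBIC))
im=optics.snapshot("scene"); cv2.imwrite("pics/scene8.png",cv2.resize(im[170:290,240:360],None,fx=5,fy=5,interpolation=cv2.INTER_CUBIC))
E
```

```text
[0.53477025 0.15493682 0.12197821] [-1.21177566e-04  7.69380423e-01  6.38790813e-01 -2.16845257e-04] [-0.03948316 -0.24345338 -0.78783664] [-0.00249453  0.00782559  0.05348219]
```

View pics/w8.png

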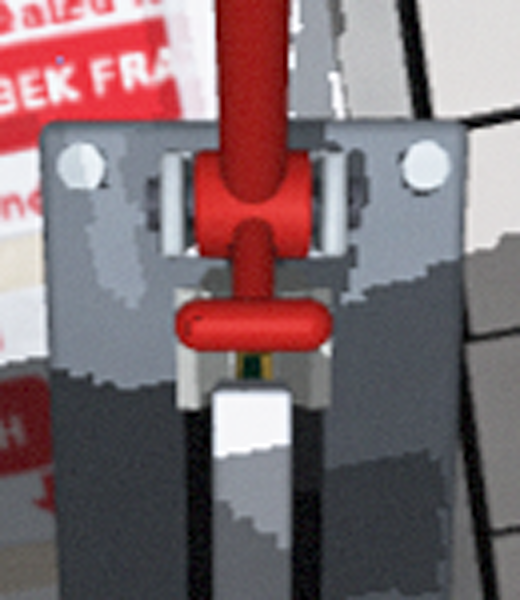

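View pics/scene8.png

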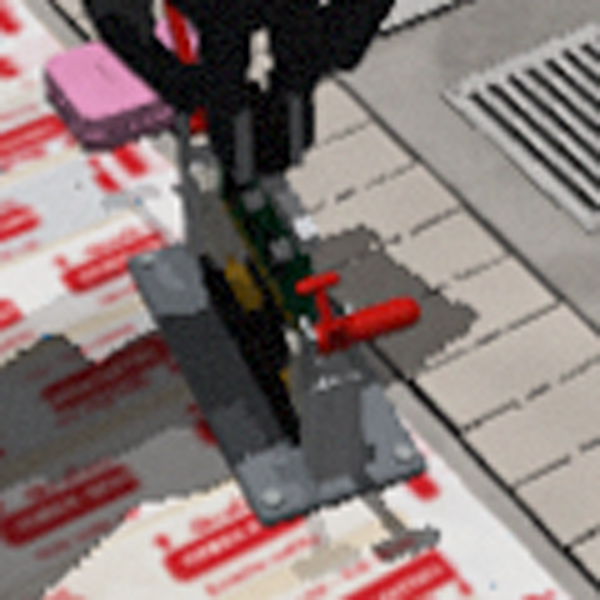

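Call:
{"method": "step_arm", "body": {"motion": [[0,0,0.1,0,-1],[0,0,0.3,0,-1],[0,0,0.6,0,-1],[0,0,0.9,0,-1],[0,0,1.2,0,-1],[0,0,1.5,0,-1],[0,0,1.8,0,-1],[0,0,2.1,0,-1],[0,0,2.3,0,-1],[0,0,2.4,0,-1],[0,0,2.4,0,-1]]}}

```text
t: 13.45
tcp_pos: [0.5348, 0.1549, 0.098]
tcp_rot: [-0.0, 0.769, 0.639, -0.0]
ft_force: [-0.1, 0.2, -0.7]
finger_gap: 0.15
```

```bash
python3 - <<'E'
from h import *
st=status.get_state();print(st['tcp_pos'],st['tcp_rot'],st['ft_force'],st['torque'])
E
```

```text
[0.53479113 0.15493155 0.09803076] [-1.02639676e-04  7.69387476e-01  6.38782336e-01 -1.70856126e-04] [-0.05301538  0.23926728 -0.68762295] [-0.03933571  0.04077182 -0.02513349]
```

Call:
{"method": "step_arm", "body": {"motion": [[0,0,0.1,0,-1],[0,0,0.25,0,-1],[0,0,0.4,0,-1],[0,0,0.55,0,-1],[0,0,0.7,0,-1],[0,0,0.8,0,-1],[0,0,0.85,0,-1],[0,0,0.85,0,-1]]}}

```text
t: 14.12
tcp_pos: [0.5349, 0.1549, 0.0896]
tcp_rot: [-0.0, 0.769, 0.639, -0.0]
ft_force: [0.2, 0.6, -0.3]
finger_gap: 0.159
```

Call:
{"method": "step_arm", "body": {"motion": [[0,0,0.05,0,-1],[0,0,0.1,0,-1],[0,0,0.1,0,-1]]}}

```text
t: 14.37
tcp_pos: [0.5349, 0.155, 0.0887]
tcp_rot: [-0.0, 0.769, 0.639, 0.0]
ft_force: [0.2, 0.6, -0.7]
finger_gap: 0.158
```

Call:
{"method": "step_arm", "body": {"motion": [[0,0,0.05,0,-1],[0,0,0.1,0,-1],[0,0,0.1,0,-1]]}}

```text
t: 14.62
tcp_pos: [0.5348, 0.155, 0.0877]
tcp_rot: [-0.0, 0.769, 0.639, -0.0]
ft_force: [-0.4, 0.1, -1.7]
finger_gap: 0.154
```

Call:
{"method": "step_arm", "body": {"motion": [[0,0,0.05,0,-1],[0,0,0.1,0,-1],[0,0,0.1,0,-1]]}}

```text
t: 14.87
tcp_pos: [0.535, 0.1548, 0.0873]
tcp_rot: [0.0, 0.769, 0.639, 0.0]
ft_force: [-0.6, -0.4, 5.0]
finger_gap: 0.157
```

Call:
{"method": "step_arm", "body": {"motion": [[0,0,0.02,0,-1],[0,0,0.03,0,-1],[0,0,0.03,0,-1],[0,0,0.03,0,-1]]}}

```text
t: 15.2
tcp_pos: [0.535, 0.1547, 0.0873]
tcp_rot: [0.0, 0.769, 0.639, 0.0]
ft_force: [-1.5, -1.2, 7.4]
finger_gap: 0.158
```

```bash
python3 - <<'E'
from h import *
st=status.get_state();print(st['tcp_pos'],st['tcp_rot'],st['ft_force'],st['torque'])
im=optics.snapshot("wrist"); cv2.imwrite("pics/wrist9.png",im)
im=optics.snapshot("scene"); cv2.imwrite("pics/scene9.png",cv2.resize(im[170:290,240:360],None,fx=5,fy=5,interpolation=cv2.INTER_CUBIC))
E
```

```text
[0.53504937 0.15471769 0.08732188] [9.80414605e-05 7.69477023e-01 6.38674452e-01 2.14384623e-04] [-1.53652341 -1.22708483  7.40642177] [-0.00289491  0.38553565  0.0733128 ]
```

View pics/wrist9.png

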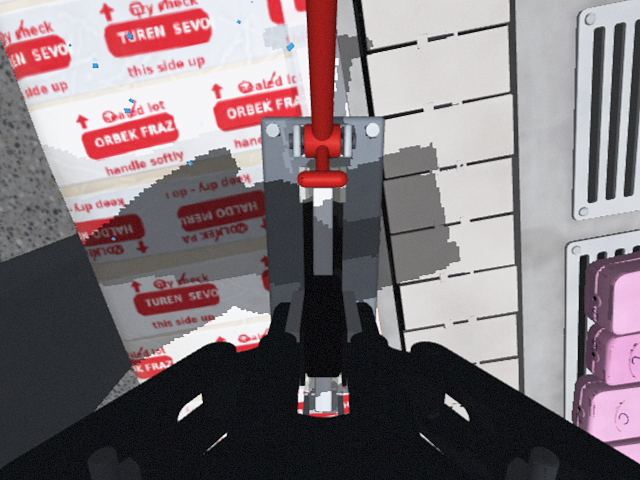

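View pics/scene9.png

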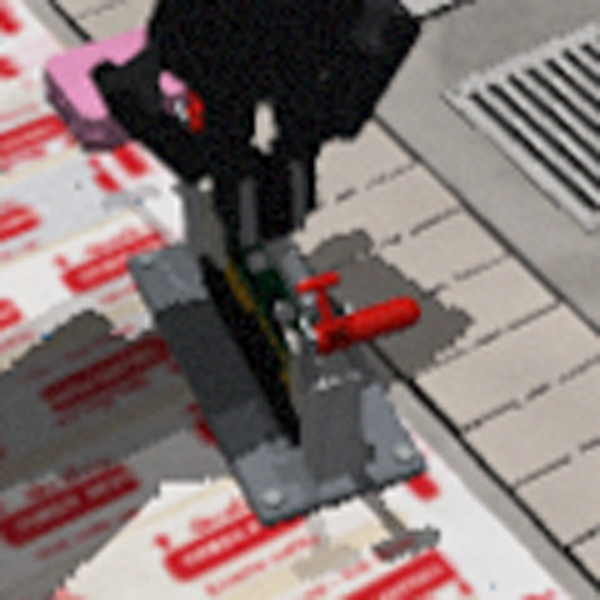

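The board is 8 N onto a contact and holding (foot z ≈ 22.7 mm). I'll ease off, open, and rise.

Call:
{"method": "step_arm", "body": {"motion": [[0,0,-0.03,0,-1],[0,0,-0.06,0,-1],[0,0,-0.06,0,-0.7],[0,0,-0.06,0,-0.4],[0,0,-0.06,0,0],[0,0,-0.06,0,0],[0,0,-0.06,0,0],[0,0,-0.06,0,0]]}}

```text
t: 15.97
tcp_pos: [0.5349, 0.155, 0.0869]
tcp_rot: [-0.0, 0.769, 0.639, -0.0]
ft_force: [0.1, -0.5, -0.1]
finger_gap: 0.501
```

Call:
{"method": "step_arm", "body": {"motion": [[0,0,-0.3,0,0],[0,0,-1,0,0],[0,0,-2,0,0],[0,0,-3.5,0,0],[0,0,-6,0,-0.3],[0,0,-8.5,0,-0.6],[0,0,-11,0,-1],[0,0,-13,0,-1],[0,0,-14,0,-1],[0,0,-14,0,-1],[0,0,-14,0,-1]]}}

```text
t: 16.88
tcp_pos: [0.5348, 0.1551, 0.2273]
tcp_rot: [0.0, 0.769, 0.639, 0.0]
ft_force: [-0.1, -0.1, -0.3]
finger_gap: -0.0
```

```bash
python3 - <<'E'
from h import *
st=status.get_state();print(st['tcp_pos'],st['tcp_rot'],st['ft_force'],st['torque'])
im=optics.snapshot("wrist"); cv2.imwrite("pics/wrist10.png",im)
for q in ("lever_left_knob","board_grip","lever_right_knob"):
    for d in optics.recognise(q,"wrist")[:2]:
        print(q,round(d['score'],2),toworld("wrist",d['at'],st).round(4))
im=optics.snapshot("scene"); cv2.imwrite("pics/scene10.png",cv2.resize(im[150:290,240:360],None,fx=4,fy=4,interpolation=cv2.INTER_CUBIC))
E
```

```text
[0.53482691 0.15506515 0.22732279] [1.64053971e-05 7.69345866e-01 6.38832380e-01 3.57464069e-04] [-0.07652203 -0.13753454 -0.30855353] [-0.00366462  0.06340368 -0.00636084]
lever_left_knob 0.84 [0.552  0.2584 0.1362]
lever_left_knob 0.37 [0.5387 0.1546 0.1029]
board_grip 0.92 [0.5392 0.1577 0.1014]
lever_right_knob 0.61 [0.5176 0.043  0.1473]
```

View pics/wrist10.png

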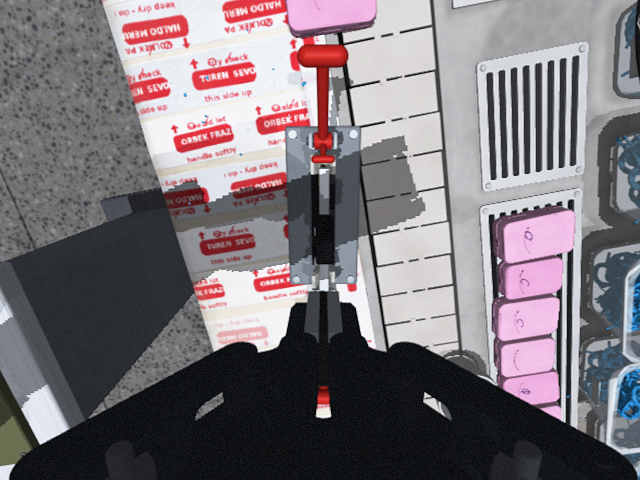

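View pics/scene10.png

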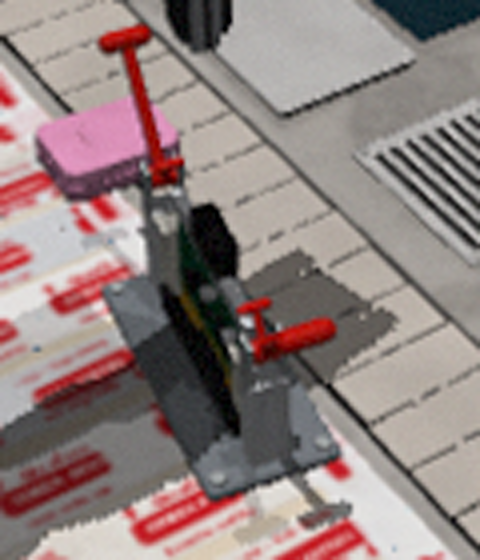

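```bash
python3 - <<'E'
from h import *
st=status.get_state()
C=np.array([.5348,.1555]);th=np.radians(-10.6);ey=np.array([-np.sin(th),np.cos(th)]);ex=np.array([np.cos(th),np.sin(th)])
def solve(cam,uv,sgn):
    best=[]
    for a in np.linspace(-.1,1.1,241):
        lean=np.pi/4-a; y=sgn*(.071+.075*np.sin(lean)); z=.087+.075*np.cos(lean)
        P=np.r_[C+ey*y,z]; e=np.linalg.norm(proj(cam,[P],st)[0]-uv); best.append((e,a,y,z))
    return min(best)
print('L wrist',solve('wrist',(323,56),1))
im=cv2.imread("pics/scene0.png")
cv2.imwrite("pics/s0k.png",cv2.resize(im[145:255,250:340],None,fx=5,fy=5,interpolation=cv2.INTER_CUBIC))
# top0 knobs
print('L top',solve('top',(203.6,217.5),1),'R top',solve('top',(330.3,242),-1))
print('R wrist1', 'n/a'); 
for s,a in ((1,0),(1,.12),(-1,0),(-1,.12)):
    lean=np.pi/4-a; P=np.r_[C+ey*s*(.071+.075*np.sin(lean)),.087+.075*np.cos(lean)]
    print(s,a,'top',proj('top',[P])[0].round(1),'scene',proj('scene',[P])[0].round(1),'wrist',proj('wrist',[P],st)[0].round(1))
E
```

```text
L wrist (np.float64(1.8812615768446943), np.float64(0.12000000000000002), np.float64(0.11730293039510226), np.float64(0.14600032742982294))
L top (np.float64(0.2431667256139284), np.float64(0.07500000000000004), np.float64(0.11991017534642459), np.float64(0.14385767096515648)) R top (np.float64(0.4034871965616039), np.float64(0.10500000000000004), np.float64(-0.11818269313723884), np.float64(0.14529917210661875))
R wrist1 n/a
1 0 top [201.9 217.5] scene [271.4 160.6] wrist [324.9  45.3]
1 0.12 top [204.7 217.9] scene [272.3 160. ] wrist [324.9  55.8]
-1 0 top [333.2 243.1] scene [317.9 236.9] wrist [324.2 397.3]
-1 0.12 top [329.7 242.3] scene [316.4 232.1] wrist [324.2 395.6]
```

View pics/s0k.png

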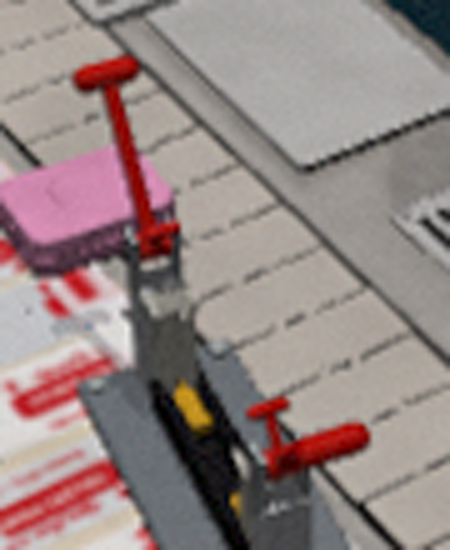

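Call:
{"method": "step_arm", "body": {"motion": [[1,0,0,0,-1],[3,0,0,0,-1],[6,0,0,0,-1],[9,0,0,0,-1],[12,0,0,0,-1],[14.5,0,0,0,-1],[15.5,0,0,0,-1],[15.5,0,1,0,-1],[15.5,0,3,0,-1],[15.5,0,5.5,0,-1],[15.5,0,8,0,-1],[15.5,0,9.4,0,-1],[15.5,0,9.7,0,-1],[15.5,0,9.7,0,-1],[15.5,0,9.7,0,-1]]}}

```text
t: 18.38
tcp_pos: [0.564, 0.3061, 0.1306]
tcp_rot: [0.0, 0.77, 0.638, 0.0]
ft_force: [-0.2, -0.2, 0.8]
finger_gap: 0.002
```

```bash
python3 - <<'E'
from h import *
st=status.get_state();print(st['tcp_pos'],st['tcp_rot'],st['ft_force'],st['torque'])
im=optics.snapshot("scene"); cv2.imwrite("pics/scene11.png",cv2.resize(im[120:280,230:370],None,fx=3.7,fy=3.7,interpolation=cv2.INTER_CUBIC))
im=optics.snapshot("wrist"); cv2.imwrite("pics/wrist11.png",im)
E
```

```text
[0.56402699 0.30612739 0.13057041] [4.33945781e-04 7.69859552e-01 6.38213184e-01 1.17704022e-04] [-0.23450661 -0.23230056  0.83235495] [-0.00347606  0.01047758  0.0579001 ]
```

View pics/scene11.png

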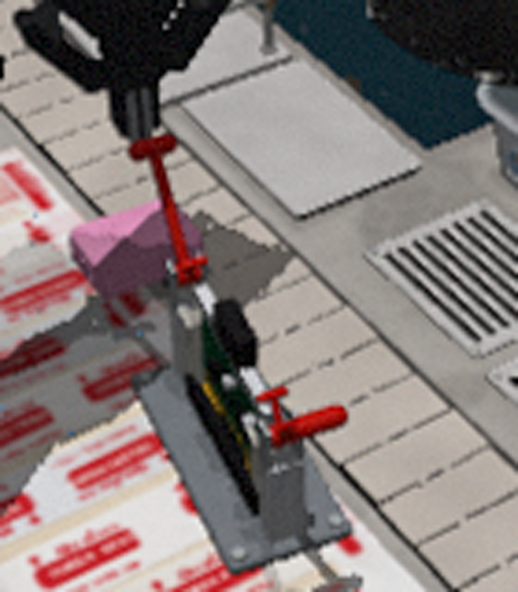

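View pics/wrist11.png

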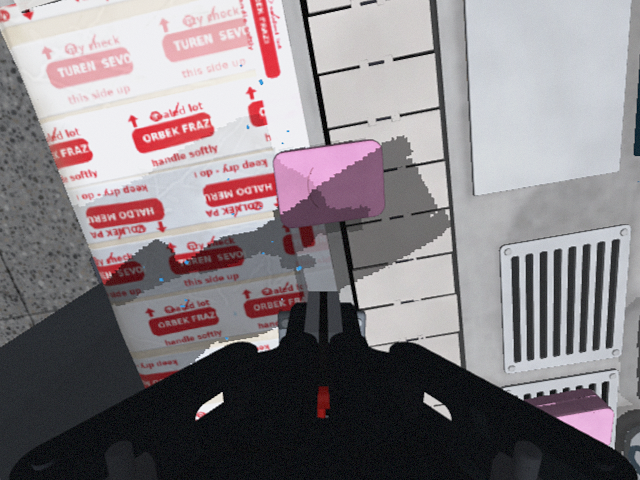

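Call:
{"method": "step_arm", "body": {"motion": [[-0.5,0,0,0,-1],[-1,0,0,0,-1],[-1.5,0,0,0,-1],[-2,0,-0.1,0,-1],[-2.5,0,-0.4,0,-1],[-3,0,-0.7,0,-1],[-3.5,0,-1,0,-1],[-4,0,-1.2,0,-1],[-4,0,-1.2,0,-1]]}}

```text
t: 19.23
tcp_pos: [0.5564, 0.2662, 0.1428]
tcp_rot: [0.001, 0.77, 0.638, -0.0]
ft_force: [0.9, 2.0, 1.8]
finger_gap: 0.002
```

Call:
{"method": "step_arm", "body": {"motion": [[-0.5,0,-0.2,0,-1],[-1,0,-0.3,0,-1],[-1.5,0,-0.4,0,-1],[-2,0,-0.5,0,-1],[-2.5,0,-0.5,0,-1],[-2.5,0,-0.5,0,-1]]}}

```text
t: 19.73
tcp_pos: [0.5522, 0.2469, 0.1475]
tcp_rot: [-0.001, 0.769, 0.64, 0.003]
ft_force: [3.4, 8.4, 2.3]
finger_gap: -0.002
```

```bash
python3 - <<'E'
from h import *
st=status.get_state();print(st['tcp_pos'],st['tcp_rot'],st['ft_force'],st['torque'])
im=optics.snapshot("scene"); cv2.imwrite("pics/scene12.png",cv2.resize(im[120:280,230:370],None,fx=3.7,fy=3.7,interpolation=cv2.INTER_CUBIC))
E
```

```text
[0.55221383 0.24688964 0.14754803] [-0.00132807  0.76878346  0.63950134  0.0028764 ] [3.37834088 8.39317063 2.28600319] [ 1.76320655 -0.40755365  0.05735703]
```

View pics/scene12.png

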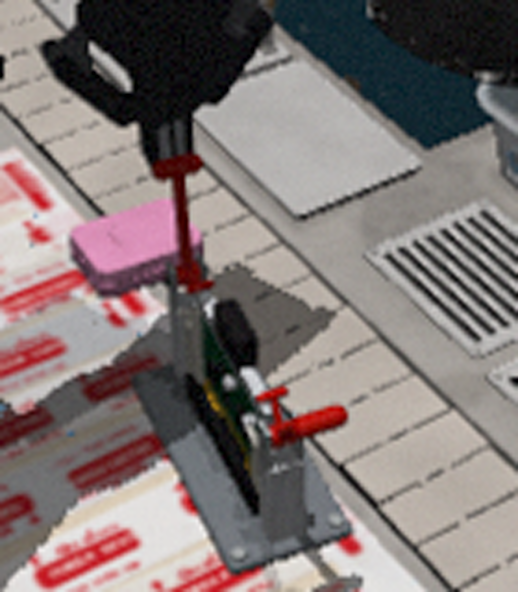

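Call:
{"method": "step_arm", "body": {"motion": [[0.7,0,0,0,-1],[1.8,0,-1,0,-1],[1.8,0,-3,0,-1],[1.8,0,-6,0,-1],[0.5,0,-8.5,0,-1],[-2,0,-9,0,-1],[-5,0,-9,0,-1],[-8.5,0,-9,0,-1],[-12,0,-9,0,-1],[-15.5,0,-9,0,-1],[-19,0,-9,0,-1],[-22,0,-9,0,-1],[-24,0,-9,0,-1],[-24.5,0,-8,0,-1],[-24.5,0,-6,0,-1],[-24.5,0,-3.5,0,-1],[-24.5,0,-1,0,-1],[-24.5,0,1,0,-1],[-24.5,0,1.7,0,-1],[-24.5,0,1.7,0,-1]]}}

```text
t: 21.45
tcp_pos: [0.5041, 0.0016, 0.1283]
tcp_rot: [-0.001, 0.77, 0.638, -0.003]
ft_force: [0.6, 0.9, 0.9]
finger_gap: -0.001
```

```bash
python3 - <<'E'
from h import *
st=status.get_state();print(st['tcp_pos'],st['tcp_rot'],st['ft_force'],st['torque'])
d=st['tcp_pos'][:2]-[.5348,.1555];print(d@[.184,.983],d@[.983,-.184])
im=optics.snapshot("scene"); cv2.imwrite("pics/scene13.png",cv2.resize(im[120:280,230:370],None,fx=3.7,fy=3.7,interpolation=cv2.INTER_CUBIC))
im=optics.snapshot("wrist"); cv2.imwrite("pics/wrist13.png",im)
E
```

```text
[0.50406426 0.0016269  0.12833624] [-0.00146659  0.76965212  0.63845616 -0.00268205] [0.58073296 0.90630729 0.94816349] [0.04293121 0.01961507 0.02671555]
-0.15691262872000153 -0.0019005784243323175
```

View pics/scene13.png

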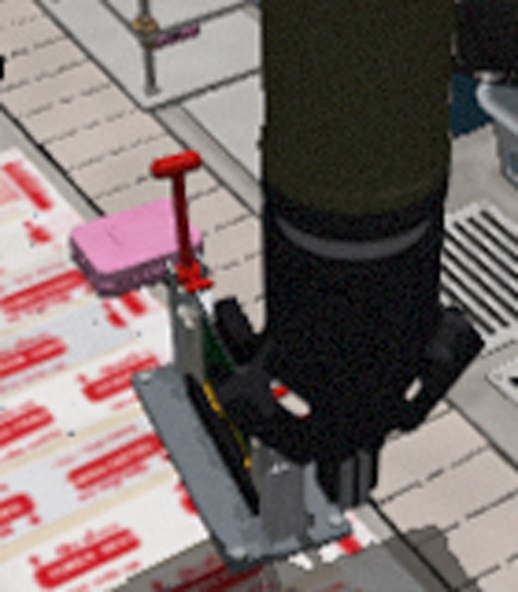

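View pics/wrist13.png

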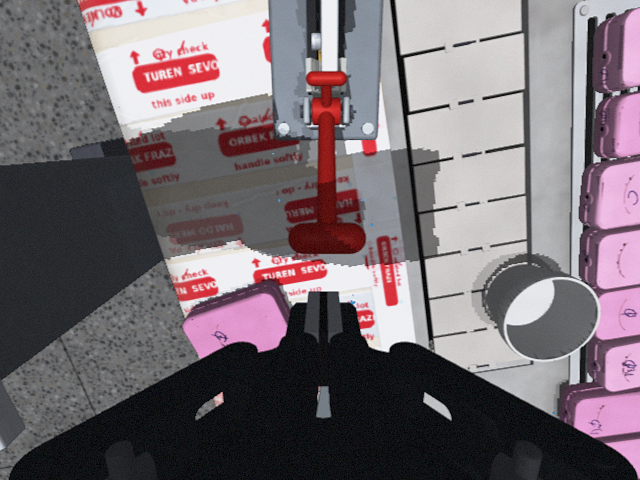

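Call:
{"method": "step_arm", "body": {"motion": [[0.5,0.1,0,0,-1],[1,0.2,0,0,-1],[1.5,0.2,0,0,-1],[2,0.2,-0.1,0,-1],[2.5,0.2,-0.3,0,-1],[3,0.2,-0.6,0,-1],[3.5,0.2,-1,0,-1],[4,0.2,-1.2,0,-1],[4.5,0.2,-1.5,0,-1],[5,0.2,-1.7,0,-1],[5.5,0.2,-1.8,0,-1],[6,0.2,-1.9,0,-1],[6.4,0.2,-2,0,-1],[6.8,0.2,-2,0,-1],[6.8,0.2,-2,0,-1]]}}

```text
t: 22.8
tcp_pos: [0.5209, 0.07, 0.15]
tcp_rot: [-0.0, 0.769, 0.639, 0.0]
ft_force: [0.3, -0.6, 1.4]
finger_gap: -0.001
```

Call:
{"method": "step_arm", "body": {"motion": [[0.3,0,0,0,-1],[0.6,0,0,0,-1],[0.9,0,0,0,-1],[0.9,0,0,0,-1]]}}

```text
t: 23.13
tcp_pos: [0.5219, 0.0757, 0.1502]
tcp_rot: [0.001, 0.77, 0.638, -0.001]
ft_force: [-1.6, -6.7, 5.3]
finger_gap: 0.006
```

```bash
python3 - <<'E'
from h import *
st=status.get_state();print(st['tcp_pos'],st['tcp_rot'],st['ft_force'],st['torque'])
d=st['tcp_pos'][:2]-[.5348,.1555];print(d@[.184,.983],d@[.983,-.184])
E
```

```text
[0.52191142 0.07566341 0.15019696] [ 6.43222647e-04  7.70032237e-01  6.38003039e-01 -1.43576384e-03] [-1.62395329 -6.71151119  5.33716049] [-1.39792498  0.34141088  0.01637426]
-0.0808508702584639 0.002020458637040362
```

Call:
{"method": "step_arm", "body": {"motion": [[0.2,0,0,0,-1],[0.4,0,0,0,-1],[0.6,0,0.1,0,-1],[0.6,0,0.1,0,-1]]}}

```text
t: 23.47
tcp_pos: [0.5227, 0.0793, 0.1493]
tcp_rot: [0.001, 0.771, 0.637, -0.002]
ft_force: [-2.6, -10.5, 6.8]
finger_gap: 0.001
```

Call:
{"method": "step_arm", "body": {"motion": [[0.2,0,0,0,-1],[0.4,0,0.1,0,-1],[0.4,0,0.1,0,-1]]}}

```text
t: 23.72
tcp_pos: [0.5235, 0.0832, 0.1483]
tcp_rot: [0.001, 0.771, 0.637, -0.002]
ft_force: [-1.9, -9.9, 5.1]
finger_gap: 0.0
```

Call:
{"method": "step_arm", "body": {"motion": [[0.2,0,0,0,-1],[0.4,0,0.1,0,-1],[0.4,0,0.1,0,-1]]}}

```text
t: 23.97
tcp_pos: [0.5242, 0.0868, 0.1473]
tcp_rot: [0.001, 0.771, 0.637, -0.003]
ft_force: [-2.0, -12.1, 6.3]
finger_gap: 0.002
```

Call:
{"method": "step_arm", "body": {"motion": [[0.2,0,0,0,-1],[0.3,0,0.1,0,-1],[0.3,0,0.1,0,-1]]}}

```text
t: 24.22
tcp_pos: [0.5245, 0.0886, 0.1465]
tcp_rot: [0.002, 0.771, 0.637, -0.003]
ft_force: [-2.6, -13.4, 9.0]
finger_gap: -0.001
```

```bash
python3 - <<'E'
from h import *
st=status.get_state();print(st['tcp_pos'],st['tcp_rot'],st['ft_force'],st['torque'])
d=st['tcp_pos'][:2]-[.5348,.1555];print(d@[.184,.983],d@[.983,-.184])
im=optics.snapshot("wrist"); cv2.imwrite("pics/wrist14.png",im)
im=optics.snapshot("scene"); cv2.imwrite("pics/scene14.png",cv2.resize(im[120:280,230:370],None,fx=3.7,fy=3.7,interpolation=cv2.INTER_CUBIC))
E
```

```text
[0.52451719 0.08862761 0.14645355] [ 0.00180864  0.77104553  0.63676993 -0.00309612] [ -2.57699907 -13.43210965   8.98178624] [-2.86550296e+00  6.89074673e-01 -1.63727370e-03]
-0.06762759796768682 0.0021965182459369455
```

View pics/wrist14.png

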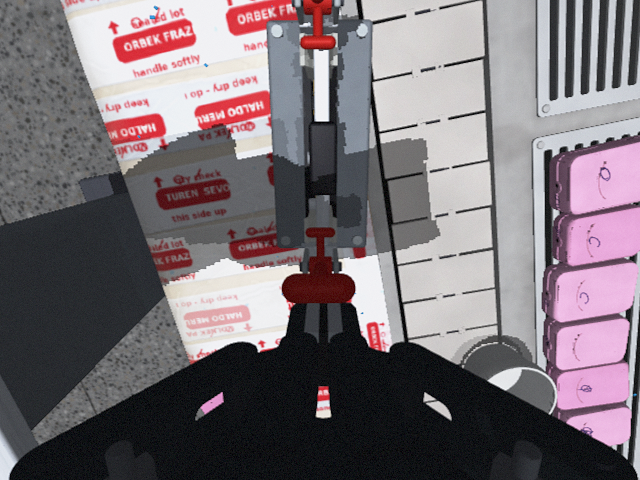

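View pics/scene14.png

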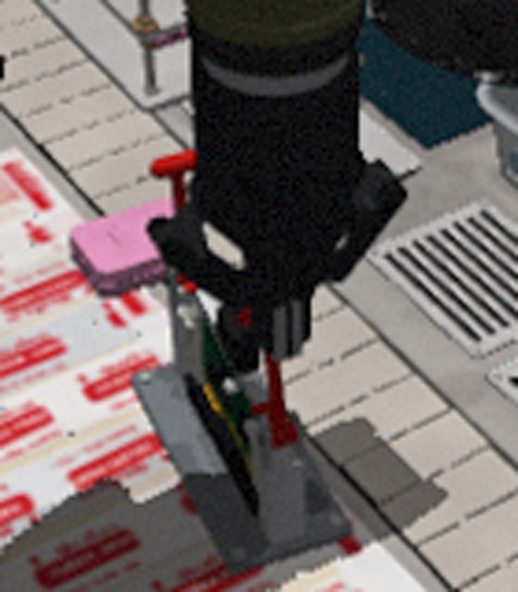

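Call:
{"method": "step_arm", "body": {"motion": [[0.2,0,0,0,-1],[0.3,0,0,0,-1],[0.3,0,0,0,-1]]}}

```text
t: 24.57
tcp_pos: [0.5247, 0.0898, 0.1463]
tcp_rot: [0.002, 0.771, 0.636, -0.004]
ft_force: [-3.3, -17.3, 7.4]
finger_gap: 0.002
```

Call:
{"method": "step_arm", "body": {"motion": [[0.2,0,0,0,-1],[0.3,0,0.1,0,-1],[0.3,0,0.1,0,-1]]}}

```text
t: 24.82
tcp_pos: [0.5247, 0.09, 0.1458]
tcp_rot: [0.003, 0.772, 0.635, -0.005]
ft_force: [-5.6, -21.6, 14.0]
finger_gap: -0.006
```

Call:
{"method": "step_arm", "body": {"motion": [[-0.5,0,0,0,-1],[-1.2,0,0,0,-1],[-2.2,0,-1,0,-1],[-2.2,0,-3,0,-1],[-2.2,0,-6,0,-1],[-1,0,-8.5,0,-1],[1.5,0,-9,0,-1],[4.5,0,-9,0,-1],[8,0,-9,0,-1],[11.5,0,-9,0,-1],[15,0,-9,0,-1],[17.2,0,-9,0,-1],[17.8,0,-8,0,-1],[17.8,0,-6,0,-1],[17.8,0,-3,0,-1],[17.8,0,-1,0,-1],[17.8,0,0,0,-1],[17.8,0,0,0,-1]]}}

```text
t: 26.32
tcp_pos: [0.5576, 0.2745, 0.1427]
tcp_rot: [-0.001, 0.769, 0.639, -0.003]
ft_force: [-1.1, -0.3, 0.8]
finger_gap: -0.002
```

```bash
python3 - <<'E'
from h import *
st=status.get_state();print(st['tcp_pos'],st['tcp_rot'],st['ft_force'],st['torque'])
d=st['tcp_pos'][:2]-[.5348,.1555];print(d@[.184,.983],d@[.983,-.184])
im=optics.snapshot("scene"); cv2.imwrite("pics/scene15.png",cv2.resize(im[120:280,230:370],None,fx=3.7,fy=3.7,interpolation=cv2.INTER_CUBIC))
E
```

```text
[0.55758397 0.27445209 0.14273091] [-0.0008309   0.76948841  0.63865515 -0.00254806] [-1.07099403 -0.34975196  0.81006983] [0.03377056 0.03121625 0.02470913]
0.12112215913900372 0.0005094540822955418
```

View pics/scene15.png

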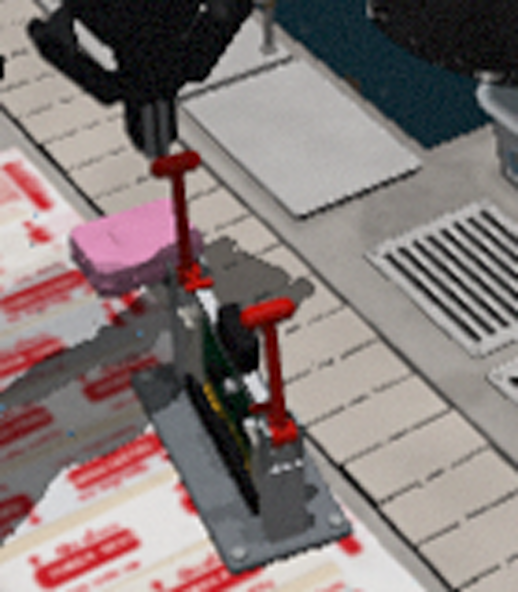

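Call:
{"method": "step_arm", "body": {"motion": [[-0.5,0,-0.2,0,-1],[-1,0,-0.4,0,-1],[-1.5,0,-0.5,0,-1],[-2,0,-0.5,0,-1],[-2.5,0,-0.5,0,-1],[-3,0,-0.5,0,-1],[-3.4,0,-0.5,0,-1],[-3.8,0,-0.5,0,-1],[-4.2,0,-0.4,0,-1],[-4.2,0,-0.4,0,-1]]}}

```text
t: 27.2
tcp_pos: [0.5537, 0.2407, 0.1513]
tcp_rot: [-0.002, 0.768, 0.64, 0.006]
ft_force: [0.9, 10.6, 7.3]
finger_gap: -0.002
```

Call:
{"method": "step_arm", "body": {"motion": [[-0.2,0,0,0,-1],[-0.4,0,0,0,-1],[-0.6,0,0.1,0,-1],[-0.6,0,0.1,0,-1]]}}

```text
t: 27.53
tcp_pos: [0.5529, 0.2347, 0.1503]
tcp_rot: [-0.002, 0.768, 0.64, 0.006]
ft_force: [0.7, 10.6, 7.5]
finger_gap: 0.001
```

Call:
{"method": "step_arm", "body": {"motion": [[-0.2,0,0,0,-1],[-0.4,0,0.1,0,-1],[-0.4,0,0.1,0,-1]]}}

```text
t: 27.78
tcp_pos: [0.5523, 0.2306, 0.1493]
tcp_rot: [-0.001, 0.768, 0.64, 0.006]
ft_force: [1.5, 9.7, 7.4]
finger_gap: -0.001
```

Call:
{"method": "step_arm", "body": {"motion": [[-0.2,0,0,0,-1],[-0.4,0,0.1,0,-1],[-0.6,0,0.2,0,-1],[-0.6,0,0.2,0,-1]]}}

```text
t: 28.12
tcp_pos: [0.5515, 0.2253, 0.1475]
tcp_rot: [-0.002, 0.768, 0.64, 0.006]
ft_force: [1.6, 10.8, 6.3]
finger_gap: 0.0
```

Call:
{"method": "step_arm", "body": {"motion": [[-0.2,0,0,0,-1],[-0.4,0,0.1,0,-1],[-0.4,0,0.1,0,-1]]}}

```text
t: 28.37
tcp_pos: [0.5513, 0.2236, 0.147]
tcp_rot: [-0.002, 0.768, 0.641, 0.008]
ft_force: [1.4, 13.6, 9.4]
finger_gap: -0.002
```

Call:
{"method": "step_arm", "body": {"motion": [[-0.2,0,0,0,-1],[-0.3,0,0.1,0,-1],[-0.3,0,0.1,0,-1]]}}

```text
t: 28.62
tcp_pos: [0.5514, 0.2235, 0.1466]
tcp_rot: [-0.003, 0.767, 0.641, 0.01]
ft_force: [1.2, 17.4, 11.0]
finger_gap: 0.0
```

Call:
{"method": "step_arm", "body": {"motion": [[-0.2,0,0,0,-1],[-0.3,0,0,0,-1],[-0.3,0,0,0,-1],[-0.3,0,0,0,-1]]}}

```text
t: 28.95
tcp_pos: [0.5513, 0.2233, 0.1467]
tcp_rot: [-0.004, 0.766, 0.642, 0.011]
ft_force: [1.9, 22.7, 8.9]
finger_gap: 0.0
```

Call:
{"method": "step_arm", "body": {"motion": [[0.5,0,0,0,-1],[1.5,0,0,0,-1],[3.5,0,-1,0,-1],[3.5,0,-3,0,-1],[3.5,0,-6,0,-1],[2.5,0,-9,0,-1],[0,0,-11,0,-1],[-3,0,-12,0,-1],[-6,0,-12,0,-1],[-9,0,-12,0,-1],[-12,0,-12,0,-1],[-15,0,-12,0,-1],[-17,0,-12,0,-1],[-17,0,-12,0,-1],[-17,0,-12,0,-1]]}}

```text
t: 30.2
tcp_pos: [0.5151, 0.0397, 0.2631]
tcp_rot: [-0.0, 0.771, 0.637, -0.0]
ft_force: [-0.1, 0.9, -0.1]
finger_gap: -0.002
```

```bash
python3 - <<'E'
from h import *
st=status.get_state();print(st['tcp_pos'],st['tcp_rot'],st['ft_force'],st['torque'])
im=optics.snapshot("scene"); cv2.imwrite("pics/scene16.png",cv2.resize(im[150:290,230:370],None,fx=4.2,fy=4.2,interpolation=cv2.INTER_CUBIC))
im=optics.snapshot("wrist"); cv2.imwrite("pics/wrist16.png",im)
E
```

```text
[0.51514528 0.0396713  0.26310799] [-5.84719616e-06  7.70563734e-01  6.37362800e-01 -4.39554573e-04] [-0.10825505  0.94367243 -0.07926003] [ 0.04766763 -0.01333398  0.03580492]
```

View pics/scene16.png

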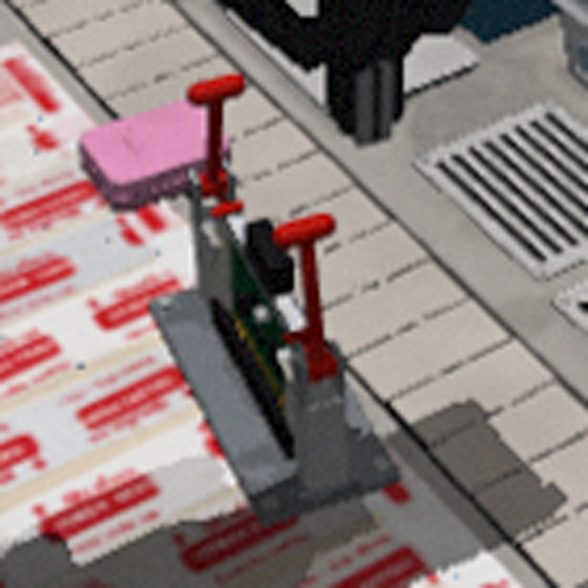

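View pics/wrist16.png

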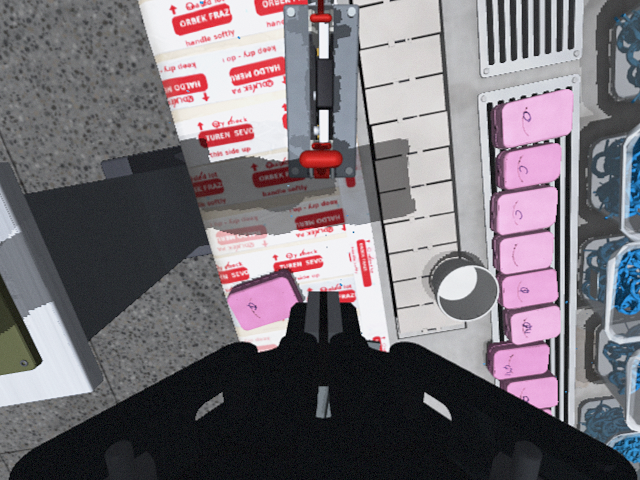

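```bash
python3 - <<'E'
from h import *
th=np.radians(-10.6);ey=np.array([-np.sin(th),np.cos(th)])
for off in (0,.0018):
  C=np.array([.5348,.1555])+ey*off
  for s in (1,-1):
   for a in (.8,.95,1.0,1.047):
    lean=np.pi/4-a; P=np.r_[C+ey*s*(.071+.075*np.sin(lean)),.087+.075*np.cos(lean)]
    print(off,s,a,'scene',proj('scene',[P])[0].round(1),'top',proj('top',[P])[0].round(1))
  print('grip home',proj('scene',[np.r_[C,.095+.011],np.r_[C,.095+.011+.009]]).round(1).tolist())
E
```

```text
0 1 0.8 scene [279.6 166.5] top [228.3 222. ]
0 1 0.95 scene [281.6 170. ] top [234.4 223.2]
0 1 1.0 scene [282.2 171.3] top [236.5 223.7]
0 1 1.047 scene [282.9 172.6] top [238.4 224.1]
0 -1 0.8 scene [306.1 209.2] top [304.2 236.8]
0 -1 0.95 scene [303.8 205.9] top [298.1 235.6]
0 -1 1.0 scene [303.  204.9] top [296.1 235.3]
0 -1 1.047 scene [302.3 204.1] top [294.3 234.9]
grip home [[293.2, 208.1], [293.1, 204.8]]
0.0018 1 0.8 scene [279.3 166. ] top [227.3 221.8]
0.0018 1 0.95 scene [281.3 169.5] top [233.5 223. ]
0.0018 1 1.0 scene [281.9 170.8] top [235.5 223.5]
0.0018 1 1.047 scene [282.5 172.1] top [237.5 223.9]
0.0018 -1 0.8 scene [305.7 208.6] top [303.2 236.6]
0.0018 -1 0.95 scene [303.4 205.3] top [297.1 235.5]
0.0018 -1 1.0 scene [302.7 204.3] top [295.2 235.1]
0.0018 -1 1.047 scene [302.  203.5] top [293.3 234.8]
grip home [[292.9, 207.6], [292.7, 204.3]]
```

Call:
{"method": "step_arm", "body": {"motion": [[-2,0,-1,0,-1],[-5,0,-2,0,-1],[-8.5,0,-3,0,-1],[-12,0,-3,0,-1],[-15.5,0,-3,0,-1],[-18,0,-3,0,-1],[-20,0,-3,0,-1],[-20,0,-3,0,-1]]}}

```text
t: 30.97
tcp_pos: [0.4781, -0.1591, 0.2932]
tcp_rot: [0.001, 0.771, 0.637, -0.001]
ft_force: [-0.2, -0.8, -0.1]
finger_gap: 0.002
```

```bash
python3 - <<'E'
from h import *
im=optics.snapshot("top"); cv2.imwrite("pics/top17.png",im); cv2.imwrite("pics/top17z.png",cv2.resize(im[185:285,190:350],None,fx=5,fy=5,interpolation=cv2.INTER_CUBIC))
im=optics.snapshot("scene"); cv2.imwrite("pics/scene17.png",cv2.resize(im[155:255,250:340],None,fx=6,fy=6,interpolation=cv2.INTER_CUBIC))
print(status.get_state()['ft_force'])
E
```

```text
[-0.59044581  0.04474629 -0.08887996]
```

View pics/top17z.png

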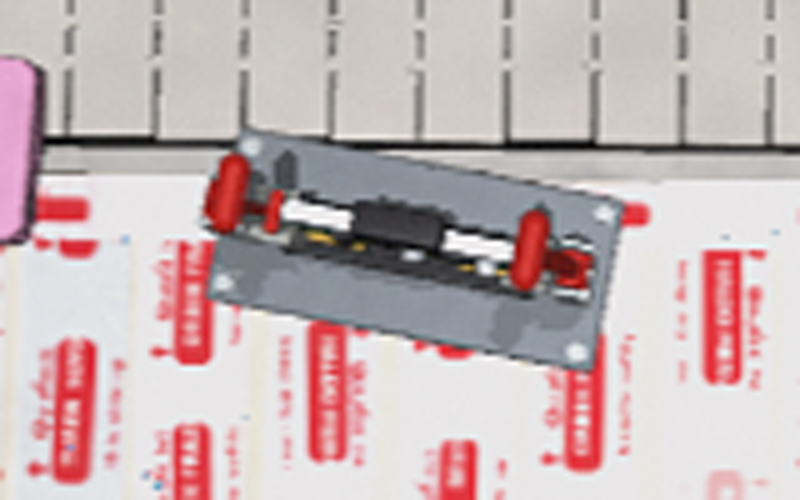

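View pics/scene17.png

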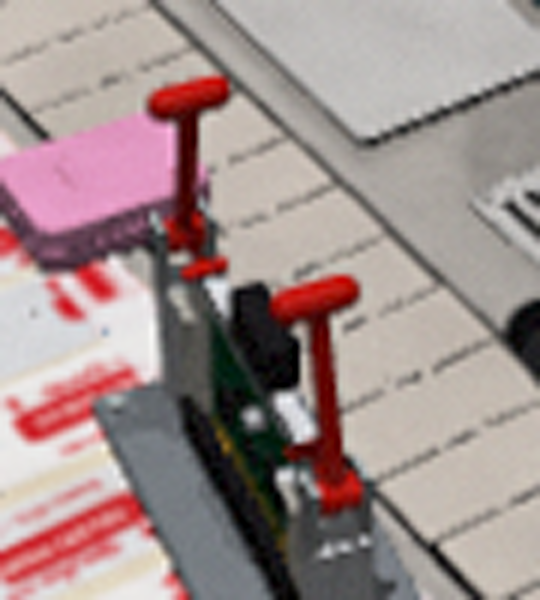

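View pics/top17.png

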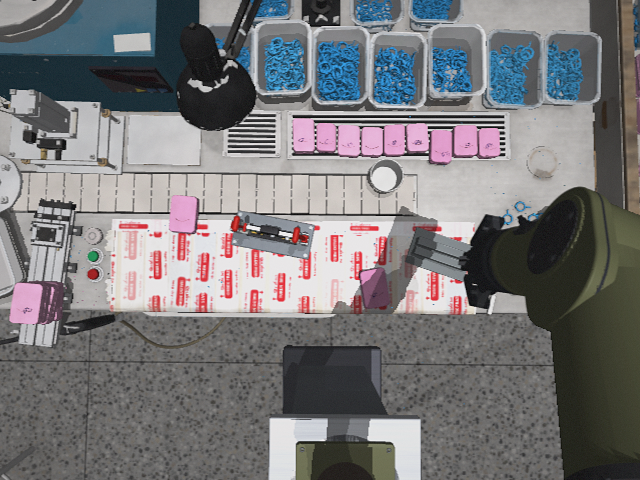

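Call:
{"method": "step_arm", "body": {"motion": [[1,0,0,0,-1],[3,0,0,0,-1],[6,0,0,0,-1],[9.5,0,0,0,-1],[13,0,0,0,-1],[16.5,0,0,0,-1],[20,0,0,0,-1],[22.5,0,0,0,-1],[24,0,0,0,-1],[24,0,0,0,-1],[24,0,0,0,-1]]}}

```text
t: 31.98
tcp_pos: [0.5225, 0.084, 0.2927]
tcp_rot: [-0.001, 0.768, 0.641, -0.0]
ft_force: [-0.2, -0.5, -0.6]
finger_gap: 0.0
```

```bash
python3 - <<'E'
from h import *
st=status.get_state();print(st['tcp_pos'],st['tcp_rot'])
im=optics.snapshot("wrist"); cv2.imwrite("pics/wrist18.png",im)
cv2.imwrite("pics/w18.png",cv2.resize(im[0:200,250:400],None,fx=3,fy=3,interpolation=cv2.INTER_CUBIC))
hsv=cv2.cvtColor(im,cv2.COLOR_BGR2HSV)
th=np.radians(-10.6);ey=np.array([-np.sin(th),np.cos(th)])
for off in (0,.0018):
  C=np.array([.5348,.1555])+ey*off
  for s in (1,-1):
   for a in (.95,1.0,1.047):
    lean=np.pi/4-a; P=np.r_[C+ey*s*(.071+.075*np.sin(lean)),.087+.075*np.cos(lean)]
    print(off,s,a,proj('wrist',[P],st)[0].round(1))
E
```

```text
[0.52246877 0.08398134 0.29271982] [-5.40007237e-04  7.67569599e-01  6.40965367e-01 -1.30780673e-04]
0 1 0.95 [323.5  52.1]
0 1 1.0 [323.4  58.2]
0 1 1.047 [323.4  63.8]
0 -1 0.95 [322.5 215.5]
0 -1 1.0 [322.5 210.8]
0 -1 1.047 [322.5 206.4]
0.0018 1 0.95 [323.5  49.3]
0.0018 1 1.0 [323.4  55.4]
0.0018 1 1.047 [323.4  61. ]
0.0018 -1 0.95 [322.5 213.3]
0.0018 -1 1.0 [322.5 208.6]
0.0018 -1 1.047 [322.6 204.2]
```

View pics/w18.png

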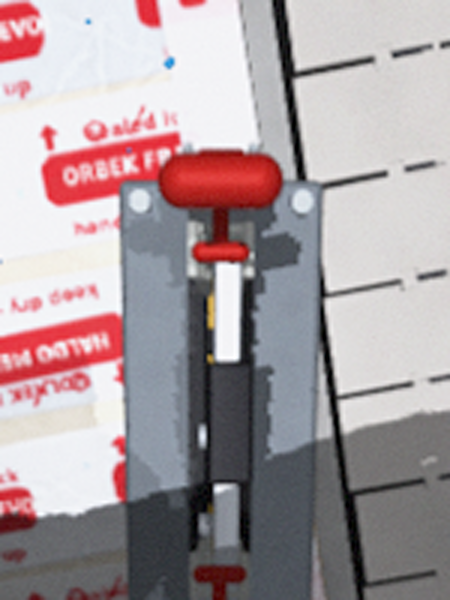

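```bash
python3 - <<'E'
import cv2
im=cv2.imread("pics/wrist18.png")
cv2.imwrite("pics/w18b.png",cv2.resize(im[160:260,270:370],None,fx=6,fy=6,interpolation=cv2.INTER_CUBIC))
E
```

```text
(no output)
```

View pics/w18b.png

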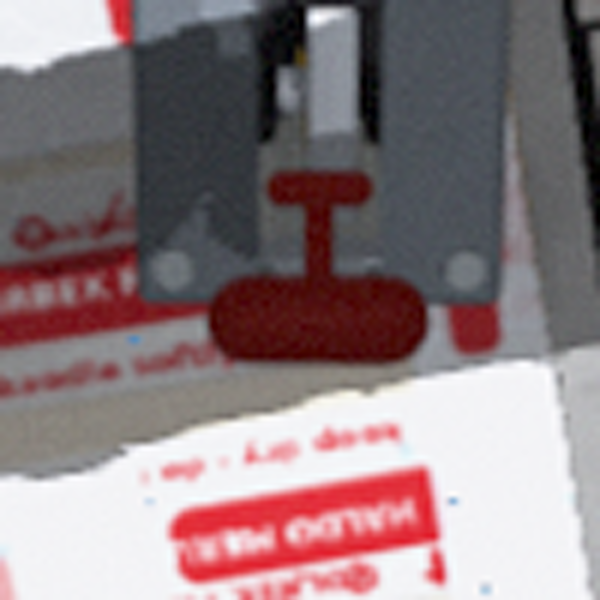

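```bash
python3 - <<'E'
from h import *
st=status.get_state()
th=np.radians(-10.6);ey=np.array([-np.sin(th),np.cos(th)])
for off in (0,.0018):
  C=np.array([.5348,.1555])+ey*off
  W=lambda y,z:proj('wrist',[np.r_[C+ey*y,z]],st)[0,1].round(1)
  print(off,'plate',W(.085,.008),W(-.085,.008),'| stiff ends home',W(.054,.084),W(-.054,.084),'+8mm',W(.054,.092),W(-.054,.092),'block',W(.018,.106),W(-.018,.106),'block+6',W(.018,.112),W(-.018,.112))
  for a in (.8,.9,.95,1.047):
    b=1.047-a
    print(a,'nose',W(.071-.02*np.cos(b),.088+.02*np.sin(b)),W(-.071+.02*np.cos(b),.088+.02*np.sin(b)))
E
```

```text
0 plate 56.4 208.6 | stiff ends home 75.3 192.8 +8mm 73.7 194.0 block 115.4 157.2 block+6 115.0 157.5
0.8 nose 76.5 191.7
0.9 nose 77.3 191.0
0.95 nose 77.7 190.7
1.047 nose 78.1 190.4
0.0018 plate 54.6 207.2 | stiff ends home 73.1 191.0 +8mm 71.5 192.2 block 113.3 155.1 block+6 112.8 155.4
0.8 nose 74.3 189.9
0.9 nose 75.1 189.2
0.95 nose 75.5 188.9
1.047 nose 76.0 188.6
```

```bash
python3 - <<'E'
import cv2,numpy as np
im=cv2.imread("pics/wrist18.png")
c=im[150:225,290:355].astype(float); c=np.clip(255*(c/255)**.5,0,255).astype(np.uint8)
cv2.imwrite("pics/w18c.png",cv2.resize(c,None,fx=8,fy=8,interpolation=cv2.INTER_NEAREST))
c=im[40:115,290:355].astype(float); c=np.clip(255*(c/255)**.8,0,255).astype(np.uint8)
cv2.imwrite("pics/w18d.png",cv2.resize(c,None,fx=8,fy=8,interpolation=cv2.INTER_NEAREST))
E
```

```text
(no output)
```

View pics/w18c.png

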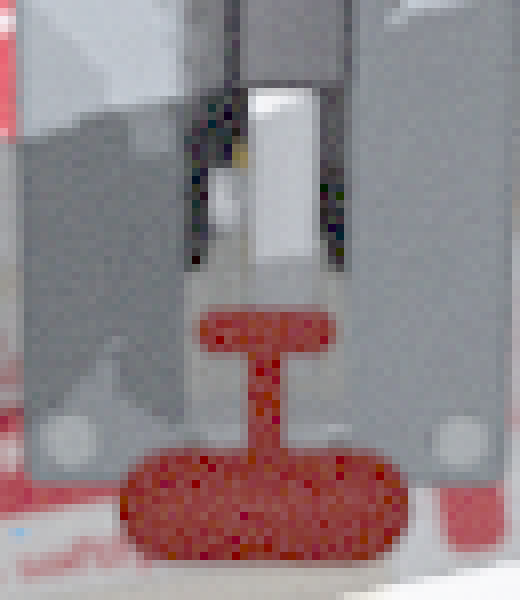

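View pics/w18d.png

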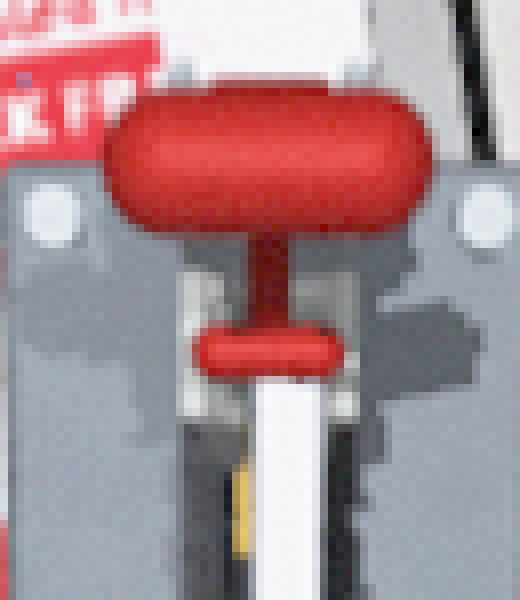

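Call:
{"method": "step_arm", "body": {"motion": [[-1,0,0,0,-1],[-3,0,1,0,-1],[-3.7,0,3,0,-1],[-3.7,0,6,0,-1],[-3.7,0,9,0,-1],[-3.7,0,12,0,-1],[-3.7,0,14,0,-1],[-3.7,0,14.7,0,-1],[-3.7,0,14.7,0,-1],[-3.7,0,14.7,0,-1]]}}

```text
t: 32.87
tcp_pos: [0.5167, 0.0433, 0.1468]
tcp_rot: [0.0, 0.77, 0.638, 0.0]
ft_force: [0.8, -0.2, 0.9]
finger_gap: -0.001
```

```bash
cat > fy.py <<'E'
from h import *
st=status.get_state();d=st['tcp_pos'][:2]-[.5348,.1555];print(st['tcp_pos'].round(4),'fy',(d@[.184,.983]).round(4),'fx',(d@[.983,-.184]).round(4),st['ft_force'].round(1))
E
python3 fy.py; python3 - <<'E'
from h import *
im=optics.snapshot("wrist"); cv2.imwrite("pics/wrist19.png",im)
E
```

```text
[0.5167 0.0433 0.1468] fy -0.1136 fx 0.0028 [ 0.8 -0.2  0.9]
```

View pics/wrist19.png

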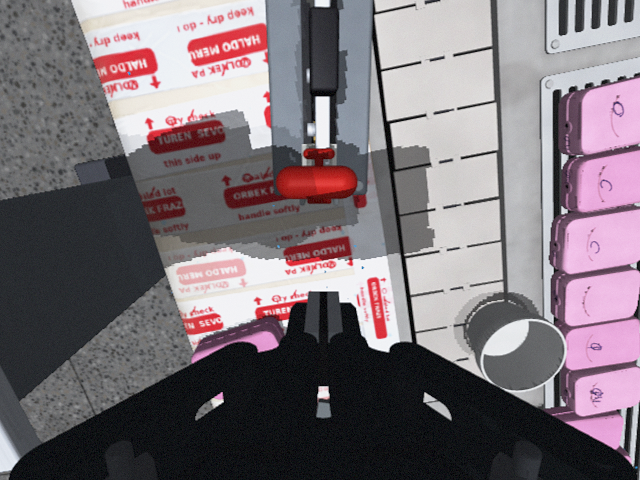

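Approaching in small steps to find where the contact begins.

Call:
{"method": "step_arm", "body": {"motion": [[0.5,0,0,0,-1],[1.2,0,0,0,-1],[2,0,0,0,-1],[2.7,0,0,0,-1],[3.2,0,0,0,-1],[3.5,0,0,0,-1],[3.5,0,0,0,-1]]}}

```text
t: 33.5
tcp_pos: [0.5229, 0.0803, 0.1461]
tcp_rot: [-0.0, 0.769, 0.64, 0.0]
ft_force: [-0.4, 0.8, -1.6]
finger_gap: 0.0
```

Call:
{"method": "step_arm", "body": {"motion": [[0.2,0,0,0,-1],[0.4,0,0,0,-1],[0.4,0,0,0,-1]]}}

```text
t: 33.75
tcp_pos: [0.5235, 0.083, 0.146]
tcp_rot: [-0.0, 0.769, 0.639, 0.0]
ft_force: [0.8, -0.2, -0.5]
finger_gap: 0.0
```

Call:
{"method": "step_arm", "body": {"motion": [[0.2,0,0,0,-1],[0.4,0,0,0,-1],[0.4,0,0,0,-1]]}}

```text
t: 34.0
tcp_pos: [0.524, 0.0855, 0.146]
tcp_rot: [0.0, 0.77, 0.638, -0.001]
ft_force: [-0.8, -3.9, 0.3]
finger_gap: 0.001
```

Call:
{"method": "step_arm", "body": {"motion": [[0.2,0,0,0,-1],[0.4,0,0,0,-1],[0.4,0,0,0,-1]]}}

```text
t: 34.25
tcp_pos: [0.5242, 0.0874, 0.1458]
tcp_rot: [0.001, 0.77, 0.638, -0.002]
ft_force: [-0.9, -8.3, -0.8]
finger_gap: -0.001
```

Call:
{"method": "step_arm", "body": {"motion": [[0.2,0,0,0,-1],[0.4,0,0,0,-1],[0.4,0,0,0,-1]]}}

```text
t: 34.5
tcp_pos: [0.5245, 0.0894, 0.1455]
tcp_rot: [0.002, 0.771, 0.637, -0.003]
ft_force: [-0.4, -11.2, -1.3]
finger_gap: -0.001
```

Call:
{"method": "step_arm", "body": {"motion": [[0.2,0,0,0,-1],[0.4,0,0.1,0,-1],[0.4,0,0.1,0,-1],[0.4,0,0.1,0,-1]]}}

```text
t: 34.83
tcp_pos: [0.5246, 0.0898, 0.1452]
tcp_rot: [0.003, 0.772, 0.636, -0.005]
ft_force: [-4.4, -17.1, 5.6]
finger_gap: 0.002
```

```bash
python3 fy.py; python3 - <<'E'
from h import *
im=optics.snapshot("wrist"); cv2.imwrite("pics/wrist20.png",im)
print(status.get_state()['tcp_rot'],status.get_state()['joint_vel'].round(3))
E
```

```text
[0.5246 0.0898 0.1452] fy -0.0665 fx 0.0021 [ -4.4 -17.1   5.6]
[ 0.00260599  0.77170451  0.63595897 -0.00464219] [-0.    -0.001  0.001  0.001 -0.    -0.002 -0.   ]
```

View pics/wrist20.png

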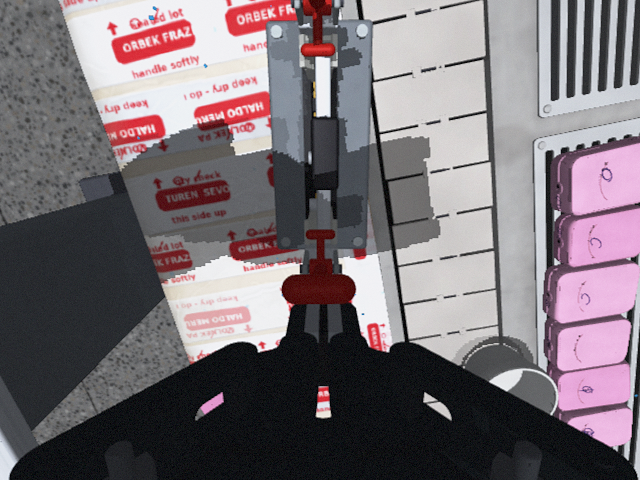

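Call:
{"method": "step_arm", "body": {"motion": [[-0.3,0,0,0,-1],[-0.6,0,0,0,-1],[-1,0,0,0,-1],[-1.4,0,0,0,-1],[-2,0,0,0,-1],[-3,0,0,0,-1],[-4,0,0,0,-1],[-4.2,0,0,0,-1],[-4.2,0,0,0,-1]]}}

```text
t: 35.63
tcp_pos: [0.5185, 0.0559, 0.1451]
tcp_rot: [0.0, 0.77, 0.638, -0.0]
ft_force: [0.3, 0.4, 0.7]
finger_gap: -0.005
```

```bash
python3 fy.py; python3 - <<'E'
from h import *
im=optics.snapshot("wrist"); cv2.imwrite("pics/wrist21.png",im)
im0=cv2.imread("pics/wrist19.png")
st=status.get_state()
cv2.imwrite("pics/w21.png",np.hstack([cv2.resize(im0[90:240,260:380],None,fx=3.2,fy=4,interpolation=cv2.INTER_CUBIC),cv2.resize(im[90:240,260:380],None,fx=3.2,fy=4,interpolation=cv2.INTER_CUBIC)]))
E
```

```text
[0.5185 0.0559 0.1451] fy -0.1009 fx 0.0023 [0.3 0.4 0.7]
```

View pics/w21.png

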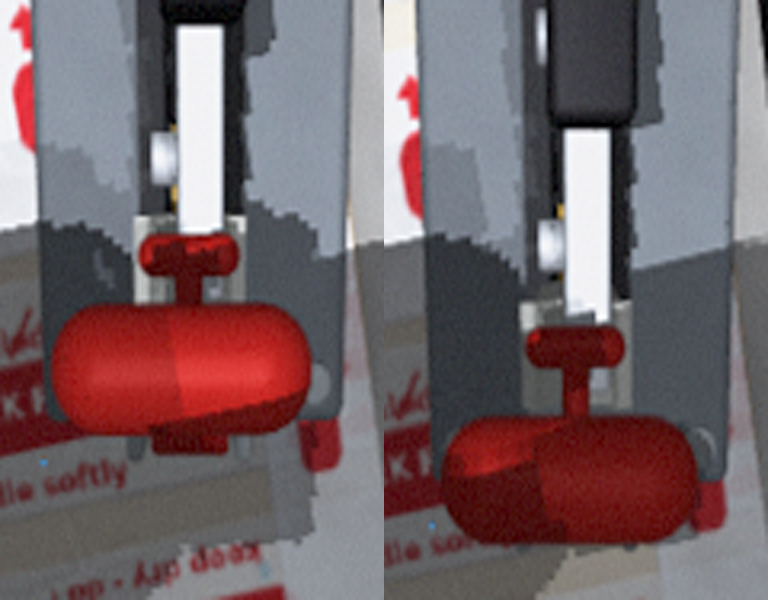

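```bash
python3 - <<'E'
from h import *
i=optics.camera_info('wrist');T=i['T_tool_cam'];k=K(i)
def tx(row,zrel):
    d=T[:3,:3]@np.linalg.solve(k,[323,row,1]);s=(zrel-T[2,3])/d[2];return T[0,3]+s*d[0]
def ang(pl,kn,tz,sgn,L=.085):
    c=tx(pl,tz-.008)-sgn*L   # frame centre in tool x
    for a in np.linspace(.6,1.15,551):
        lean=np.pi/4-a; z=.087+.075*np.cos(lean); y=sgn*(.071+.075*np.sin(lean))
        e=abs(tx(kn,tz-z)-c-y)
        if a==.6 or e<b[0]: b=(e,a)
    return b,c
print('before',ang(194.5,182.5,.1468,-1), ang(194.5,182.5,.1468,-1,.0838))
print('after',ang(210,210,.1451,-1),ang(210,210,.1451,-1,.0838))
print('w18 R',ang(210,213,.2927,-1),ang(210,213,.2927,-1,.0838),'L',ang(61,60,.2927,1),ang(61,60,.2927,1,.0838))
E
```

```text
before ((np.float64(1.2656937488718378e-05), np.float64(0.97)), np.float64(0.11461158785648246)) ((np.float64(1.7715785386659966e-05), np.float64(0.9859999999999999)), np.float64(0.11341158785648245))
after ((np.float64(3.6734077624216155e-05), np.float64(1.003)), np.float64(0.1022218022524587)) ((np.float64(1.6918191749697165e-05), np.float64(1.0179999999999998)), np.float64(0.10102180225245869))
w18 R ((np.float64(3.1609611269606264e-05), np.float64(0.9709999999999999)), np.float64(0.07298429454433472)) ((np.float64(1.9626938014473405e-05), np.float64(0.9859999999999999)), np.float64(0.07178429454433471)) L ((np.float64(2.4744825208075638e-05), np.float64(0.9839999999999999)), np.float64(0.07007556290939924)) ((np.float64(2.9143183636767822e-05), np.float64(0.9989999999999999)), np.float64(0.07127556290939925))
```

```bash
python3 - <<'E'
import cv2,numpy as np
a=cv2.imread("pics/wrist20.png");b=cv2.imread("pics/wrist14.png")
cv2.imwrite("pics/w20.png",np.hstack([cv2.resize(x[210:320,260:390],None,fx=3,fy=5,interpolation=cv2.INTER_CUBIC) for x in (a,b)]))
E
```

```text
(no output)
```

View pics/w20.png

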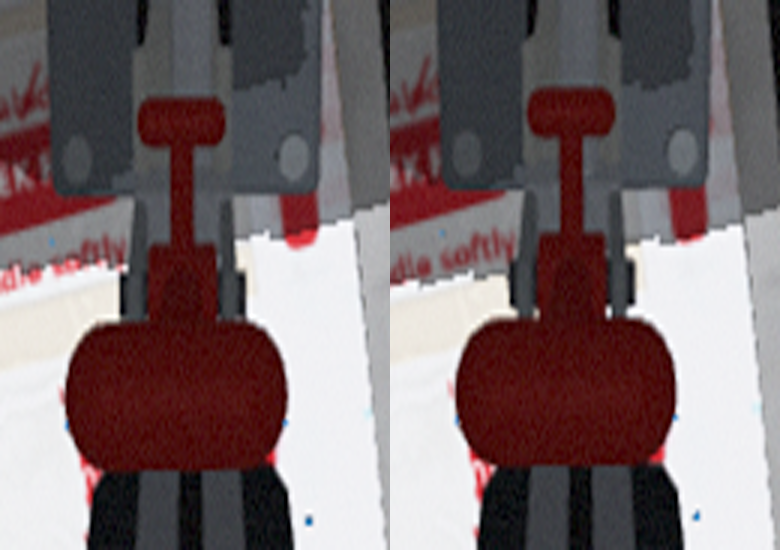

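```bash
cat > ang.py <<'E'
from h import *
ey=np.array([.184,.983])
def ang(pl,kn,pos,q,sgn,L=.0845,col=323):
    st={'tcp_pos':np.array(pos),'tcp_rot':q}
    c=onplane('wrist',(col,pl),.008,st)[:2]@ey-sgn*L
    best=(9,0)
    for a in np.linspace(.6,1.2,601):
        lean=np.pi/4-a; z=.087+.075*np.cos(lean); y=sgn*(.071+.075*np.sin(lean))
        e=abs(onplane('wrist',(col,kn),z,st)[:2]@ey-c-y); best=min(best,(e,a))
    return best[1].round(3),c.round(4)
E
python3 - <<'E'
from ang import *
print('stop20',ang(248.6,289,[.5246,.0898,.1452],[ 0.00260599,0.77170451,0.63595897,-0.00464219],-1))
print('stop14',ang(247,288,[.52451,.08863,.14645],[ 0.00180864,0.77104553,0.63676993,-0.00309612],-1))
st=status.get_state();print('after',ang(210,210,st['tcp_pos'],st['tcp_rot'],-1))
E
```

```text
stop20 (np.float64(1.043), np.float64(0.252))
stop14 (np.float64(1.022), np.float64(0.2523))Traceback (most recent call last):
  File "<stdin>", line 4, in <module>
  File "ang.py", line 9, in ang
    e=abs(onplane('wrist',(col,kn),z,st)[:2]@ey-c-y); best=min(best,(e,a))
          ~~~~~~~^^^^^^^^^^^^^^^^^^^^^^^
  File "h.py", line 19, in onplane
    T=Twc(name,st); k=K(optics.camera_info(name)); d=T[:3,:3]@np.linalg.solve(k,[uv[0],uv[1],1]); s=(z-T[2,3])/d[2]; return T[:3,3]+s*d
  File "h.py", line 7, in Twc
    i=optics.camera_info(name)
ValueError: time passes only in moves, steps and waits
```

Call:
{"method": "step_arm", "body": {"motion": [[0,0,-1,0,-1],[0,0,-4,0,-1],[0,0,-7,0,-1],[1.5,0,-9,0,-1],[4.5,0,-9,0,-1],[8,0,-9,0,-1],[11.5,0,-9,0,-1],[15,0,-9,0,-1],[18.5,0,-9,0,-1],[21,0,-9,0,-1],[21.4,0,-8,0,-1],[21.4,0,-5,0,-1],[21.4,0,-2,0,-1],[21.4,0,-0.2,0,-1],[21.4,0,-0.2,0,-1],[21.4,0,-0.2,0,-1]]}}

```text
t: 37.02
tcp_pos: [0.5575, 0.2674, 0.1469]
tcp_rot: [-0.0, 0.769, 0.639, -0.001]
ft_force: [-0.3, 0.4, -0.1]
finger_gap: 0.005
```

Call:
{"method": "step_arm", "body": {"motion": [[-0.5,0,0,0,-1],[-1.5,0,0,0,-1],[-2.5,0,0,0,-1],[-3.3,0,0,0,-1],[-3.8,0,0,0,-1],[-4.2,0,0,0,-1],[-4.5,0,0,0,-1],[-4.5,0,0,0,-1]]}}

```text
t: 37.68
tcp_pos: [0.5507, 0.2254, 0.1477]
tcp_rot: [-0.001, 0.769, 0.639, 0.002]
ft_force: [1.5, 3.9, 0.6]
finger_gap: 0.005
```

```bash
python3 fy.py
```

```text
[0.5507 0.2254 0.1477] fy 0.0716 fx 0.0027 [1.5 3.9 0.6]
```

Call:
{"method": "step_arm", "body": {"motion": [[-0.2,0,0,0,-1],[-0.4,0,0,0,-1],[-0.4,0,0,0,-1]]}}

```text
t: 37.93
tcp_pos: [0.5503, 0.224, 0.1476]
tcp_rot: [-0.001, 0.768, 0.64, 0.003]
ft_force: [2.0, 8.2, -0.2]
finger_gap: 0.002
```

Call:
{"method": "step_arm", "body": {"motion": [[-0.2,0,0,0,-1],[-0.4,0,0,0,-1],[-0.4,0,0,0,-1]]}}

```text
t: 38.18
tcp_pos: [0.5503, 0.2237, 0.1477]
tcp_rot: [-0.002, 0.768, 0.641, 0.006]
ft_force: [4.1, 13.8, -3.6]
finger_gap: -0.002
```

Call:
{"method": "step_arm", "body": {"motion": [[-0.2,0,0,0,-1],[-0.4,0,0,0,-1],[-0.4,0,0,0,-1]]}}

```text
t: 38.43
tcp_pos: [0.5502, 0.2234, 0.1478]
tcp_rot: [-0.003, 0.767, 0.642, 0.008]
ft_force: [5.4, 19.3, -7.0]
finger_gap: -0.002
```

Call:
{"method": "step_arm", "body": {"motion": [[0.4,0,0,0,-1],[0.8,0,0,0,-1],[1.2,0,0,0,-1],[2,0,0,0,-1],[3.5,0,-1,0,-1],[3.5,0,-4,0,-1],[3.5,0,-7,0,-1],[2,0,-9,0,-1],[-1,0,-9,0,-1],[-4.5,0,-9,0,-1],[-8,0,-9,0,-1],[-11.5,0,-9,0,-1],[-14.5,0,-9,0,-1],[-16,0,-9,0,-1],[-16,0,-7,0,-1],[-16,0,-4,0,-1],[-16,0,-1,0,-1],[-16,0,0,0,-1],[-16,0,0,0,-1]]}}

```text
t: 40.02
tcp_pos: [0.5157, 0.0536, 0.1448]
tcp_rot: [-0.002, 0.77, 0.639, -0.003]
ft_force: [0.7, -0.2, 0.6]
finger_gap: -0.003
```

```bash
python3 fy.py; python3 - <<'E'
from h import *
im=optics.snapshot("wrist"); cv2.imwrite("pics/wrist22.png",im)
cv2.imwrite("pics/w22.png",cv2.resize(im[60:240,250:400],None,fx=3,fy=3,interpolation=cv2.INTER_CUBIC))
E
```

```text
[0.5157 0.0536 0.1448] fy -0.1037 fx -0.0 [ 0.7 -0.2  0.6]
```

View pics/w22.png

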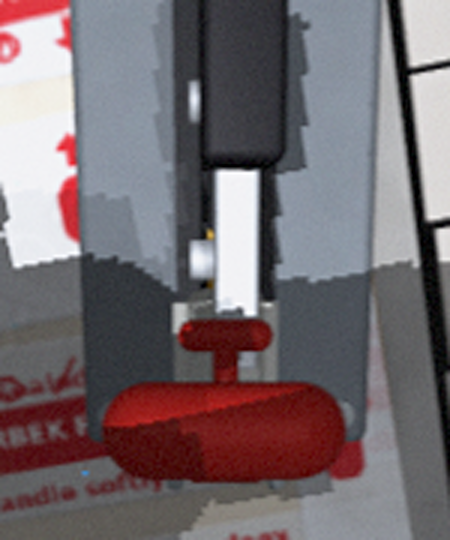

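Call:
{"method": "step_arm", "body": {"motion": [[0.5,0,0,0,-1],[1.2,0,0,0,-1],[2,0,0,0,-1],[2.6,0,0,0,-1],[3,0,0,0,-1],[3.2,0,0,0,-1],[3.2,0,0,0,-1]]}}

```text
t: 40.65
tcp_pos: [0.5242, 0.0863, 0.1473]
tcp_rot: [0.0, 0.769, 0.639, 0.0]
ft_force: [0.1, -0.2, 0.6]
finger_gap: 0.0
```

Call:
{"method": "step_arm", "body": {"motion": [[0.2,0,0,0,-1],[0.3,0,0,0,-1],[0.3,0,0,0,-1]]}}

```text
t: 40.9
tcp_pos: [0.5243, 0.0875, 0.1471]
tcp_rot: [0.0, 0.77, 0.638, -0.001]
ft_force: [-1.3, -3.8, 0.8]
finger_gap: -0.005
```

Call:
{"method": "step_arm", "body": {"motion": [[0.2,0,0,0,-1],[0.3,0,0,0,-1],[0.3,0,0,0,-1]]}}

```text
t: 41.15
tcp_pos: [0.5245, 0.0889, 0.1469]
tcp_rot: [0.001, 0.77, 0.638, -0.002]
ft_force: [-1.5, -7.0, 2.3]
finger_gap: 0.001
```

Call:
{"method": "step_arm", "body": {"motion": [[0.2,0,0,0,-1],[0.3,0,0,0,-1],[0.3,0,0,0,-1]]}}

```text
t: 41.4
tcp_pos: [0.5246, 0.0897, 0.1468]
tcp_rot: [0.001, 0.771, 0.637, -0.003]
ft_force: [-1.2, -10.3, 1.6]
finger_gap: -0.005
```

```bash
python3 fy.py;
```

```text
[0.5246 0.0897 0.1468] fy -0.0666 fx 0.0021 [ -1.2 -10.3   1.6]
```

Call:
{"method": "step_arm", "body": {"motion": [[0.2,0,0,0,-1],[0.4,0,0,0,-1],[0.4,0,0,0,-1],[-0.2,0,0,0,-1],[-0.6,0,0,0,-1],[-1.2,0,0,0,-1],[-2.2,0,0,0,-1],[-3.2,0,-1,0,-1],[-3.2,0,-4,0,-1],[-3.2,0,-7,0,-1],[-2,0,-9,0,-1],[1,0,-9,0,-1],[4.5,0,-9,0,-1],[8,0,-9,0,-1],[11.5,0,-9,0,-1],[14.5,0,-9,0,-1],[16.5,0,-9,0,-1],[16.6,0,-7,0,-1],[16.6,0,-4,0,-1],[16.6,0,-1,0,-1]]}}

```text
t: 43.07
tcp_pos: [0.5571, 0.2586, 0.1578]
tcp_rot: [0.0, 0.769, 0.639, 0.002]
ft_force: [0.3, 0.2, -0.3]
finger_gap: 0.001
```

Call:
{"method": "step_arm", "body": {"motion": [[0,0,1,0,-1],[0,0,1,0,-1],[-0.6,0,1,0,-1],[-1.4,0,1,0,-1],[-2,0,1,0,-1],[-2.4,0,1,0,-1],[-2.4,0,1,0,-1]]}}

```text
t: 43.65
tcp_pos: [0.5523, 0.2324, 0.1483]
tcp_rot: [0.001, 0.77, 0.638, 0.0]
ft_force: [-0.0, -0.2, 0.3]
finger_gap: 0.001
```

```bash
python3 fy.py;
```

```text
[0.5523 0.2324 0.1483] fy 0.0788 fx 0.0031 [-0.  -0.2  0.3]
```

Call:
{"method": "step_arm", "body": {"motion": [[-0.3,0,0,0,-1],[-0.6,0,0,0,-1],[-0.6,0,0,0,-1]]}}

```text
t: 43.9
tcp_pos: [0.5507, 0.2277, 0.1473]
tcp_rot: [0.0, 0.77, 0.639, -0.0]
ft_force: [-0.5, 0.2, 0.8]
finger_gap: 0.003
```

Call:
{"method": "step_arm", "body": {"motion": [[-0.2,0,0,0,-1],[-0.3,0,0,0,-1],[-0.3,0,0,0,-1]]}}

```text
t: 44.15
tcp_pos: [0.5502, 0.2263, 0.1471]
tcp_rot: [-0.0, 0.769, 0.639, 0.001]
ft_force: [-0.3, 1.8, 0.2]
finger_gap: -0.004
```

Call:
{"method": "step_arm", "body": {"motion": [[-0.2,0,0,0,-1],[-0.4,0,0,0,-1],[-0.4,0,0,0,-1]]}}

```text
t: 44.4
tcp_pos: [0.5499, 0.2245, 0.147]
tcp_rot: [-0.001, 0.769, 0.64, 0.002]
ft_force: [1.6, 6.2, -3.3]
finger_gap: -0.004
```

Call:
{"method": "step_arm", "body": {"motion": [[-0.2,0,0,0,-1],[-0.4,0,0,0,-1],[-0.7,0,0,0,-1],[-0.7,0,0,0,-1]]}}

```text
t: 44.73
tcp_pos: [0.5497, 0.2237, 0.1472]
tcp_rot: [-0.003, 0.767, 0.641, 0.006]
ft_force: [3.2, 15.7, -7.3]
finger_gap: -0.0
```

Call:
{"method": "step_arm", "body": {"motion": [[0.4,0,0,0,-1],[0.8,0,0,0,-1],[1.2,0,0,0,-1],[2,0,0,0,-1],[3.2,0,0,0,-1],[4,0,-2,0,-1],[4,0,-5,0,-1],[4,0,-8,0,-1],[3,0,-11,0,-1],[0,0,-13.5,0,-1],[-3,0,-14.5,0,-1],[-6.5,0,-14.5,0,-1],[-10,0,-14.5,0,-1],[-12.5,0,-14.5,0,-1],[-13.2,0,-14.5,0,-1],[-13.2,0,-14.5,0,-1],[-13.2,0,-14.5,0,-1],[-13.2,0,-14.5,0,-1]]}}

```text
t: 46.23
tcp_pos: [0.5242, 0.0871, 0.2919]
tcp_rot: [-0.0, 0.768, 0.64, 0.0]
ft_force: [1.0, 0.2, 0.5]
finger_gap: 0.002
```

```bash
python3 fy.py; python3 - <<'E'
from h import *
im=optics.snapshot("wrist"); cv2.imwrite("pics/wrist23.png",im)
print(status.get_state()['tcp_rot'].tolist())
cv2.imwrite("pics/w23.png",np.hstack([cv2.resize(im[40:120,280:365],None,fx=4.5,fy=7,interpolation=cv2.INTER_CUBIC),cv2.resize(im[155:235,280:365],None,fx=4.5,fy=7,interpolation=cv2.INTER_CUBIC)]))
E
```

```text
[0.5242 0.0871 0.2919] fy -0.0692 fx 0.0021 [1.  0.2 0.5]
[-0.0004351944810222064, 0.7683958812282295, 0.639974611578951, 0.00027722126051159387]
```

View pics/w23.png

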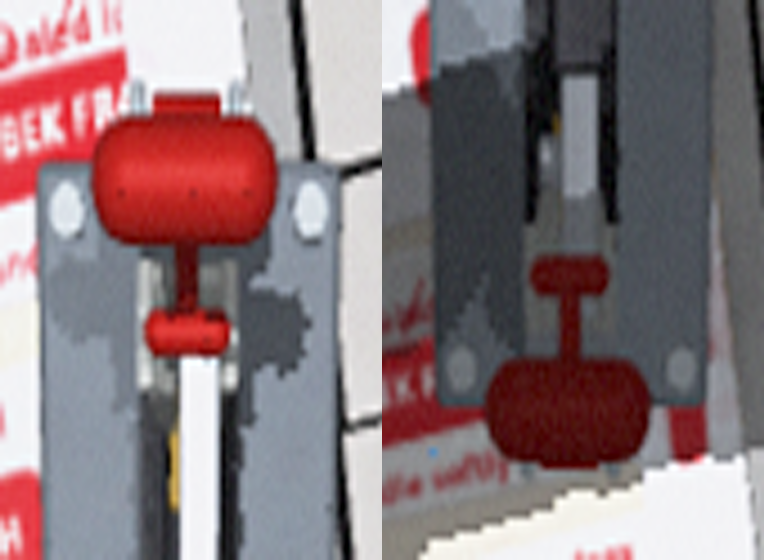

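```bash
python3 - <<'E'
from ang import *
import cell
p,q=[.5242,.0871,.2919],[-0.000435,0.768396,0.639975,0.000277]
I=optics.camera_info('wrist')
class O: camera_info=staticmethod(lambda n:I)
import h; h.optics=O
for e in (.085,.0845,.0838): print('L',ang(63.6,65.9,p,q,1,e),'R',ang(212.6,213.9,p,q,-1,e))
print('stop20',ang(248.6,289,[.5246,.0898,.1452],[ 0.00260599,0.77170451,0.63595897,-0.00464219],-1))
print('after R w22',ang(206,203.3,[.5157,.0536,.1448],[-.002,.77,.639,-.003],-1))
E
```

```text
L (np.float64(1.001), np.float64(0.2497)) R (np.float64(1.002), np.float64(0.2522))
L (np.float64(1.008), np.float64(0.2502)) R (np.float64(1.009), np.float64(0.2517))
L (np.float64(1.017), np.float64(0.2509)) R (np.float64(1.018), np.float64(0.251))
stop20 (np.float64(1.043), np.float64(0.252))
after R w22 (np.float64(1.003), np.float64(0.2524))
```

Both levers now read about 1.01–1.02 rad by image. Pressed hard against the stop, the right one read 1.04 in the same measurement. Nothing is in contact, so I'm handing in.

```bash
python3 - <<'E'
from h import *
im=optics.snapshot("scene"); cv2.imwrite("pics/scene24.png",cv2.resize(im[140:420,200:460],None,fx=2.1,fy=2.1)); print(status.get_state()['t'],status.get_state()['ft_force'])
E
```

```text
46.3333 [-0.52929617  0.44365845  0.17204743]
```

View pics/scene24.png

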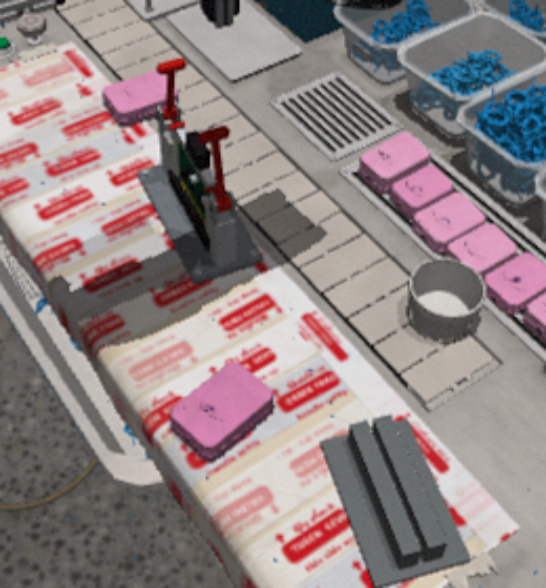

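The board is in the frame under both levers. The moulds, pot and stand are where they were, and the arm is clear.

```bash
python3 -c "
from cell import ctrl
print(ctrl.sign_off())"
```

```text
the job is handed in; nothing more can be done
None
```

The board is in the frame with both red levers swung in, and I handed the job in at about 46 s. The one doubt is that both levers relaxed slightly short of their stops after I let go.

- **Insertion:** I lifted the board from the stand and lowered it down the guides with both levers open. I felt the first contact with the board's lower edge at about 23 mm and pressed to about 8 N. Then I eased off, released and backed out.
- **Levers:** I swung the left lever part way, then the right to its stop, then the left to its stop. In the last push at each lever the measured force rose steeply with almost no movement: about 23 N on the left, and 22 N on the right the first time. I pressed both again after seeing the right had sprung back, and after the last presses did so once more.
- **Last checks:**
  - The levers read about 1.01–1.02 rad by image, while the right one pressed against its stop read 1.04. Letting go therefore leaves about 0.03 rad of spring-back, roughly 0.7 mm at the nose by calculation.
  - I did not measure the board's seated height directly.
  - The wrist force was near zero, and the moulds, pot and stand looked unmoved.
- **Disagreement:** the frame measured 1.5–2 % smaller in the wrist and top cameras than its stated size, and the top camera put its centre about 2 mm from the wrist camera's. I relied on the wrist camera and on feel.

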